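Set the serving dishes to warm on the warming tray

ROBOT

A 6-joint arm with a two-finger parallel gripper is mounted at the origin on a cart in front of the work surface, level with it; the furniture and walls round the work are solid. World frame = base frame: x ahead of the robot, y to its left, z up, the work surface at z = 0. Lengths are in m, angles in degrees, forces in N, time in s.
With the tool pointing down it reaches from about 0.35 to 1 m from the base axis. Payload 7.1 kg.
Tool frame: the origin (TCP) lies between the finger pads; the fingertips stand 8 mm ahead of it and the grasp point (between the pads) lies 11 mm behind it; z points along the fingers, y is the direction in which the jaws open and shut (so a half turn about z gives the same grasp; the last joint's range is limited). The gripper opens to 85 mm and grips with 20 to 120 N. Pads are 22 mm wide; open, the fingers measure 114 mm over their backs; the gripper's body (76 mm by 85 mm) begins 54 mm behind the grasp point. The pads swing forward as they close: fully open they stand 13 mm farther back than shut.
Start: joints at [-73.912, 24.242, 93.386, -0, 62.372, -1.089], TCP at [0.185, -0.597, 0.239] pointing down, gripper open.
Joint ranges: [-172.04, 172.04], [-51.8, 120.97], [4.93, 147.93], [-75.15, 255.16], [6.16, 154.13], [-145.62, 145.62]. Speed limits (degrees/s): [136.94, 136.94, 172.46, 180, 180, 180].

INTERFACE

Orientations are given as [roll, pitch, yaw] about the fixed x, y, z axes, in that order (R = Rz(yaw) Ry(pitch) Rx(roll)).
In Python, from station import monitor, imaging, ticket gives the robot as it stands. The module is installed in compiled form; this text tells all that it offers.
- The arm moves only by the shell command python3 -m jog 'ROWS' [OPENING]. ROWS is JSON, a list of rows, each an object of numbers: "dx", "dy", "dz": the shift along the tool's x, y, z in mm; "ax", "ay", "az": the turn, a rotation vector about the tool's x, y, z in rad. In form: [{"dx": .., "dy": .., "dz": .., "ax": .., "ay": .., "az": ..}, ...]. A call has 1 to 20 rows; each row is the pose to reach, as a shift and turn from the pose measured when the call began, along the tool's axes at that moment; what a row does not reach only later rows make up. A row lasts 1/8 s, in which the tool goes at most 62.5 mm and 10.7 degrees, less where a joint would pass 70% of its speed; a pose out of reach is approached as far as the arm can. A call with a gripper value outside its range is refused whole. OPENING is the opening, from -1 (shut) to 1 (fully open), set as the call begins (- or left out, the last holds). The fingers move at their own pace and stop on an object; the grip force is fixed at half the most. Time passes only in rows, so rows that repeat a pose let the fingers close. It gives the time, the measured TCP pose, the force and the opening at its end, in the units of the state.
- monitor.get_state(): the state, without advancing time (a new reading comes with each control period).
- imaging.get_image(name): name is "side" or "top" or "wrist"; returns a dict with "frame" (420x560x3 uint8, red, green, blue), "range_z" (420x560 float32, m along the optical axis (not along the pixel's ray), 0 where there is no reading), "mtx" (3x3 intrinsics, pixels), "k1" (the pictures are not rectified: a ray, as slopes to the right and down, at radius r is drawn at 1 + k1 r^2 times it, then the intrinsics apply), "R" (3x3) and "t" (3): a world point X has camera coordinates R X + t. Camera axes: x right, y down, z forward; pixel columns grow to the right and rows downward; lengths in m; the calibration is good to about 2 mm. A picture is of the moment at which its call begins.
- ticket.hand_in(): hands the job in, once; it reports no verdict.
The state is a dict: "time_s": time; "joint_pos": joint angles; "qvel": joint speeds; "tau": joint torques, N m; "position": TCP position; "tcp_rot": TCP orientation; "wrist_force": force on the tool from outside, world axes, zero at the start; "torque": the same for the moment, N m; "opening": opening from 0.0 (shut) to 1.0 (fully open).
Only numpy, scipy, OpenCV 4.12 (cv2) and the standard library are available. Lean on these libraries where they do the work, as an engineer would, in place of code of your own. Each camera call takes 0.05 s, during which the arm holds its last target. There are 200 camera calls.

TASK

The warming tray has been left on: first turn its dial back to off. Then stand every square serving dish upright on the warming plate in one row, square and pushed up snug against the back rail, the first one snug against the left end stop and the others shoulder to shoulder after it; with the row complete, turn the dial so that the pointer on its far rim stands exactly at the fin of the marker ring. Leave the mug, the small round dish and the glass where they are.

Things in the scene. Friction and masses are not known exactly. Their poses are not given: they have to be found in the camera images.
- tray: warming tray, fixed. Origin on the worktop under the plate's middle; x towards the back rail (away from the robot), y to the left, z up. Plate 22 mm high, x -65 to 55, y -151 to 105 mm; beyond it the back rail (along y) and left end stop (along x), 10 mm thick, 14 mm above the plate. At the right a round turret, 104 mm across, 48 mm high, centred at x 0, y -212 mm, carries the dial
- tray_corner (a point): inner corner of the plate, on its top (22 mm above the worktop) where the inner faces of back rail and end stop meet; axes as the tray's. A dish pushed right into the corner has its origin 29 mm along -x and 29 mm along -y from here; each further dish of the row lies 58 mm farther along -y
- dial (a joint): angle of the dial in rad: 0 = off (end stop; pointer at the round stud on the turret's far left rim), grows as the dial turns clockwise seen from above, up to 2.5. Stays where it is left; friction 0.08 N m. Seen from above the pointer's direction is 1.25 - angle, counter-clockwise from the tray's x axis
- dial_top (a point): centre of the dial's flat top, on its axis, 88 mm above the worktop; axes as the tray's. The dial's wheel is a black fluted cylinder 56 mm in diameter, from 60 to 88 mm above the worktop; below it a skirt 66 mm across reaches from 48 to 60 mm
- dial_pointer (a point): the dial's white pointer tab, on the edge of its skirt 33 mm from the axis and 60 mm above the worktop; x points from the axis outwards along the pointer, z up
- marker: fixed steel marker ring on the turret round the dial's skirt, 77 mm across, with one upright fin (8 x 4 mm, 13 mm high); origin on the dial's axis 48 mm above the worktop, x points from the axis to the fin. The fin is set differently from time to time, 0.8 to 2.2 rad clockwise of off, on the far side
- marker_fin (a point): top of the fin of the marker ring, 39.5 mm from the dial's axis, 61 mm above the worktop
- dish_a: square serving dish of white glazed ceramic, 58 x 58 mm, 44 mm tall, open on top, walls and floor 5 mm, about 0.18 kg; origin at the centre of its underside, z up, x and y square to its sides. It starts upright on the worktop or on the black glass of the hob, 6 mm higher; it may be absent
- dish_b: square serving dish of white glazed ceramic, 58 x 58 mm, 44 mm tall, open on top, walls and floor 5 mm, about 0.18 kg; origin at the centre of its underside, z up, x and y square to its sides. It starts upright on the worktop or on the black glass of the hob, 6 mm higher; it may be absent
- dish_c: square serving dish of white glazed ceramic, 58 x 58 mm, 44 mm tall, open on top, walls and floor 5 mm, about 0.18 kg; origin at the centre of its underside, z up, x and y square to its sides. It starts upright on the worktop or on the black glass of the hob, 6 mm higher; it may be absent
- dish_d: square serving dish of white glazed ceramic, 58 x 58 mm, 44 mm tall, open on top, walls and floor 5 mm, about 0.18 kg; origin at the centre of its underside, z up, x and y square to its sides. It starts upright on the worktop or on the black glass of the hob, 6 mm higher; it may be absent
- mug: mug, 92 mm across, 127 mm with its handle, 95 mm tall; origin at the centre of its underside; leave it where it stands
- ramekin: small round glazed dish, 66 mm across, 34 mm tall; origin at the centre of its underside; leave it where it stands
- glass: glass tumbler, 81 mm across, 92 mm tall; origin at the centre of its underside; leave it where it stands

How it is judged (in metres and radians):
On the way, in this order (a step that is already met when the one before it is completed fails the run):
1. the dial is turned back to off (value of joint dial below 0.1 rad), for 0.2 s.
2. with the dial off, all dishes present stand in a snug row from the corner of the plate (x of dish_a in the frame of tray_corner between -0.033 and -0.025 m and z of dish_a in the frame of tray_corner between -0.004 and 0.004 m and angle between each of dish_a, dish_b, dish_c, dish_d's own z axis and vertical below 0.08 rad and (angle between the x axis of dish_a and the x axis of tray_corner, either way round below 0.08 rad or angle between the x axis of dish_a and the x axis of tray_corner, either way round above 1.49 rad) and (y of dish_a in the frame of tray_corner between -0.032 and -0.025 m or y of dish_a in the frame of tray_corner between -0.093 and -0.083 m or y of dish_a in the frame of tray_corner between -0.154 and -0.141 m or y of dish_a in the frame of tray_corner between -0.215 and -0.199 m) and x of dish_b in the frame of tray_corner between -0.033 and -0.025 m and z of dish_b in the frame of tray_corner between -0.004 and 0.004 m and (angle between the x axis of dish_b and the x axis of tray_corner, either way round below 0.08 rad or angle between the x axis of dish_b and the x axis of tray_corner, either way round above 1.49 rad) and (y of dish_b in the frame of tray_corner between -0.032 and -0.025 m or y of dish_b in the frame of tray_corner between -0.093 and -0.083 m or y of dish_b in the frame of tray_corner between -0.154 and -0.141 m or y of dish_b in the frame of tray_corner between -0.215 and -0.199 m) and x of dish_c in the frame of tray_corner between -0.033 and -0.025 m and z of dish_c in the frame of tray_corner between -0.004 and 0.004 m and (angle between the x axis of dish_c and the x axis of tray_corner, either way round below 0.08 rad or angle between the x axis of dish_c and the x axis of tray_corner, either way round above 1.49 rad) and (y of dish_c in the frame of tray_corner between -0.032 and -0.025 m or y of dish_c in the frame of tray_corner between -0.093 and -0.083 m or y of dish_c in the frame of tray_corner between -0.154 and -0.141 m or y of dish_c in the frame of tray_corner between -0.215 and -0.199 m) and x of dish_d in the frame of tray_corner between -0.033 and -0.025 m and z of dish_d in the frame of tray_corner between -0.004 and 0.004 m and (angle between the x axis of dish_d and the x axis of tray_corner, either way round below 0.08 rad or angle between the x axis of dish_d and the x axis of tray_corner, either way round above 1.49 rad) and (y of dish_d in the frame of tray_corner between -0.032 and -0.025 m or y of dish_d in the frame of tray_corner between -0.093 and -0.083 m or y of dish_d in the frame of tray_corner between -0.154 and -0.141 m or y of dish_d in the frame of tray_corner between -0.215 and -0.199 m) and (y of dish_a in the frame of tray_corner between -0.032 and -0.025 m or y of dish_b in the frame of tray_corner between -0.032 and -0.025 m or y of dish_c in the frame of tray_corner between -0.032 and -0.025 m or y of dish_d in the frame of tray_corner between -0.032 and -0.025 m) and ((not (y of dish_a in the frame of tray_corner between -0.154 and -0.141 m) and not (y of dish_b in the frame of tray_corner between -0.154 and -0.141 m) and not (y of dish_c in the frame of tray_corner between -0.154 and -0.141 m) and not (y of dish_d in the frame of tray_corner between -0.154 and -0.141 m)) or (y of dish_a in the frame of tray_corner between -0.093 and -0.083 m or y of dish_b in the frame of tray_corner between -0.093 and -0.083 m or y of dish_c in the frame of tray_corner between -0.093 and -0.083 m or y of dish_d in the frame of tray_corner between -0.093 and -0.083 m)) and ((not (y of dish_a in the frame of tray_corner between -0.215 and -0.199 m) and not (y of dish_b in the frame of tray_corner between -0.215 and -0.199 m) and not (y of dish_c in the frame of tray_corner between -0.215 and -0.199 m) and not (y of dish_d in the frame of tray_corner between -0.215 and -0.199 m)) or (y of dish_a in the frame of tray_corner between -0.154 and -0.141 m or y of dish_b in the frame of tray_corner between -0.154 and -0.141 m or y of dish_c in the frame of tray_corner between -0.154 and -0.141 m or y of dish_d in the frame of tray_corner between -0.154 and -0.141 m)) and linear speed of each of dish_a, dish_b, dish_c, dish_d below 0.02 m/s and value of joint dial below 0.1 rad), for 0.2 s.
3. the dial's pointer stands at the fin of the marker ring (angle between the x axis of dial_pointer and the x axis of marker, either way round below 0.08 rad), for 0.3 s.
At the end, for the whole second after the job is handed in: every dish present stands still and upright on the plate, square to the rail (0.08 rad), within 4 mm of touching the back rail, in an unbroken row from the end stop (gaps up to 3 mm); the dial is still, its pointer within 0.08 rad of the fin (x of dish_a in the frame of tray_corner between -0.033 and -0.025 m and z of dish_a in the frame of tray_corner between -0.004 and 0.004 m and angle between each of dish_a, dish_b, dish_c, dish_d's own z axis and vertical below 0.08 rad and (angle between the x axis of dish_a and the x axis of tray_corner, either way round below 0.08 rad or angle between the x axis of dish_a and the x axis of tray_corner, either way round above 1.49 rad) and (y of dish_a in the frame of tray_corner between -0.032 and -0.025 m or y of dish_a in the frame of tray_corner between -0.093 and -0.083 m or y of dish_a in the frame of tray_corner between -0.154 and -0.141 m or y of dish_a in the frame of tray_corner between -0.215 and -0.199 m) and x of dish_b in the frame of tray_corner between -0.033 and -0.025 m and z of dish_b in the frame of tray_corner between -0.004 and 0.004 m and (angle between the x axis of dish_b and the x axis of tray_corner, either way round below 0.08 rad or angle between the x axis of dish_b and the x axis of tray_corner, either way round above 1.49 rad) and (y of dish_b in the frame of tray_corner between -0.032 and -0.025 m or y of dish_b in the frame of tray_corner between -0.093 and -0.083 m or y of dish_b in the frame of tray_corner between -0.154 and -0.141 m or y of dish_b in the frame of tray_corner between -0.215 and -0.199 m) and x of dish_c in the frame of tray_corner between -0.033 and -0.025 m and z of dish_c in the frame of tray_corner between -0.004 and 0.004 m and (angle between the x axis of dish_c and the x axis of tray_corner, either way round below 0.08 rad or angle between the x axis of dish_c and the x axis of tray_corner, either way round above 1.49 rad) and (y of dish_c in the frame of tray_corner between -0.032 and -0.025 m or y of dish_c in the frame of tray_corner between -0.093 and -0.083 m or y of dish_c in the frame of tray_corner between -0.154 and -0.141 m or y of dish_c in the frame of tray_corner between -0.215 and -0.199 m) and x of dish_d in the frame of tray_corner between -0.033 and -0.025 m and z of dish_d in the frame of tray_corner between -0.004 and 0.004 m and (angle between the x axis of dish_d and the x axis of tray_corner, either way round below 0.08 rad or angle between the x axis of dish_d and the x axis of tray_corner, either way round above 1.49 rad) and (y of dish_d in the frame of tray_corner between -0.032 and -0.025 m or y of dish_d in the frame of tray_corner between -0.093 and -0.083 m or y of dish_d in the frame of tray_corner between -0.154 and -0.141 m or y of dish_d in the frame of tray_corner between -0.215 and -0.199 m) and (y of dish_a in the frame of tray_corner between -0.032 and -0.025 m or y of dish_b in the frame of tray_corner between -0.032 and -0.025 m or y of dish_c in the frame of tray_corner between -0.032 and -0.025 m or y of dish_d in the frame of tray_corner between -0.032 and -0.025 m) and ((not (y of dish_a in the frame of tray_corner between -0.154 and -0.141 m) and not (y of dish_b in the frame of tray_corner between -0.154 and -0.141 m) and not (y of dish_c in the frame of tray_corner between -0.154 and -0.141 m) and not (y of dish_d in the frame of tray_corner between -0.154 and -0.141 m)) or (y of dish_a in the frame of tray_corner between -0.093 and -0.083 m or y of dish_b in the frame of tray_corner between -0.093 and -0.083 m or y of dish_c in the frame of tray_corner between -0.093 and -0.083 m or y of dish_d in the frame of tray_corner between -0.093 and -0.083 m)) and ((not (y of dish_a in the frame of tray_corner between -0.215 and -0.199 m) and not (y of dish_b in the frame of tray_corner between -0.215 and -0.199 m) and not (y of dish_c in the frame of tray_corner between -0.215 and -0.199 m) and not (y of dish_d in the frame of tray_corner between -0.215 and -0.199 m)) or (y of dish_a in the frame of tray_corner between -0.154 and -0.141 m or y of dish_b in the frame of tray_corner between -0.154 and -0.141 m or y of dish_c in the frame of tray_corner between -0.154 and -0.141 m or y of dish_d in the frame of tray_corner between -0.154 and -0.141 m)) and linear speed of each of dish_a, dish_b, dish_c, dish_d below 0.02 m/s and angle between the x axis of dial_pointer and the x axis of marker, either way round below 0.08 rad and velocity of joint dial between -0.05 and 0.05 rad/s).
It fails at once if the mug is moved by more than 3 cm (distance of mug from where it was at the start of the episode above 0.03 m).
It fails at once if the small round dish is moved by more than 3 cm (distance of ramekin from where it was at the start of the episode above 0.03 m).
It fails at once if the glass is moved by more than 3 cm (distance of glass from where it was at the start of the episode above 0.03 m).
Of dish_a, dish_b, dish_c, dish_d only 3 to 4 are there at a start; the rules pass over those that are not, and their reading is None.
At some moment in a run one of dish_a, dish_b, dish_c, dish_d may be knocked a few centimetres aside while the robot is not near it.
It also fails if it takes over 210 s, if anything falls off the work surface, if the arm or the gripper's body presses on something with over 40 N, if the wrist force passes 120 N, or if a joint passes its speed limit or range.

## Working session

There is one attempt and no reset: what is moved stays moved. The work goes in short steps, Python scripts to look and compute and a shell command to move; the robot and the scene stay as the last step left them, time stands still between calls to the robot, and variables do not carry over. Pictures are saved under pics/ and viewed, about 12 in all and at most 16, crops included, and the job is handed in when it is done.

```bash
mkdir -p pics; cat > h.py <<'E'
import numpy as np, cv2
from station import monitor, imaging
def grab(n,save=None):
    d=imaging.get_image(n)
    if save: cv2.imwrite('pics/'+save,d['frame'][:,:,::-1])
    return d
def rays(d,px):
    px=np.asarray(px,float).reshape(-1,1,2)
    K=d['mtx']; k=d['k1']
    u=cv2.undistortPoints(px,np.array(K,float),np.array([k,0,0,0],float))[:,0]
    return np.c_[u,np.ones(len(u))]
def onplane(d,px,z):
    R=np.array(d['R']);t=np.array(d['t']);r=rays(d,px)@R; C=-R.T@t
    return C+r*((z-C[2])/r[:,2])[:,None]
def cloud(d):
    h,w=d['range_z'].shape; v,u=np.mgrid[:h,:w]
    r=rays(d,np.c_[u.ravel(),v.ravel()])*d['range_z'].ravel()[:,None]
    P=(r-np.array(d['t']))@np.array(d['R'])
    P[d['range_z'].ravel()==0]=np.nan
    return P.reshape(h,w,3)
def proj(d,X):
    X=np.atleast_2d(X); c=X@np.array(d['R']).T+d['t']; s=c[:,:2]/c[:,2:]
    s=s*(1+d['k1']*(s**2).sum(1))[:,None]
    return s@np.array(d['mtx'])[:2,:2].T+np.array(d['mtx'])[:2,2]
E
python3 - <<'E'
from h import *
for n in ['top','side']:
    d=grab(n,n+'0.png'); R=np.array(d['R']); print(n,-R.T@d['t'],R[2],d['k1'],d['mtx'][0][0])
print(monitor.get_state())
E
```

```text
top [0.47012906 0.13115645 1.17040679] [ 0.09489911 -0.00151589 -0.99548574] -0.11179915530056729 436.3881092914511
side [ 0.39395547 -0.36508549  0.76202595] [ 0.22137062  0.57386256 -0.78846484] -0.05018586284254705 388.0815120679757
{'time_s': 0.1, 'joint_pos': array([-7.39126260e+01,  2.42813218e+01,  9.34276722e+01,  1.76758196e-03,
        6.23742089e+01, -1.08792247e+00]), 'qvel': array([-0.0619684 , -0.14674971,  0.0426233 ,  0.04260572,  0.01383048,
       -0.08650047]), 'tau': array([-1.53336823e-04, -5.58424723e+01, -2.82446462e+01, -6.90267530e-05,
        3.06630602e-03,  2.29007452e-05]), 'position': array([ 0.18446113, -0.5966363 ,  0.23860536]), 'tcp_rot': array([-1.79916842e+02, -3.14434312e-03,  1.71744735e+01]), 'wrist_force': array([ 0.40009715, -0.60672936,  0.15753329]), 'torque': array([ 0.02985542, -0.00728892, -0.01265794]), 'opening': 1.0037803106616967}
```

View pics/top0.png

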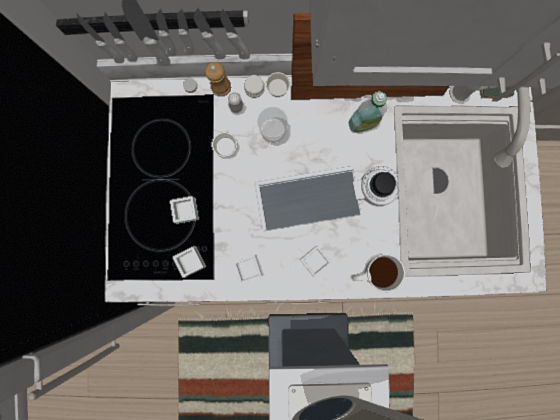

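View pics/side0.png

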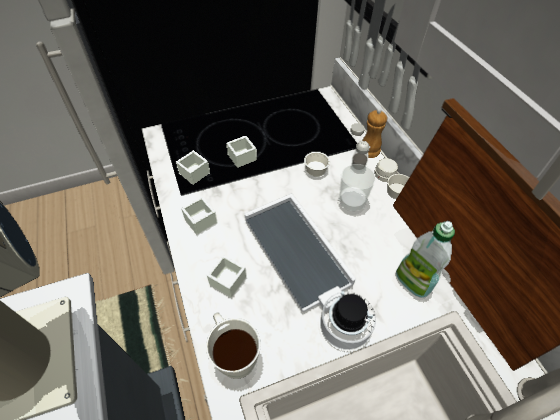

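Four dishes are visible. In the top view they sit at (183,210), (189,262), (249,268) and (314,260). The plate is at (310,200), the dial at (383,184), the mug at (383,272), the glass at (272,125) and the ramekin at (226,146). Next I'll measure positions.

```bash
cat > meas.py <<'E'
from h import *
def rect(P):
    (c,s,a)=cv2.minAreaRect(P.astype(np.float32)*1000); return np.round(c,1),np.round(s,1),round(a,1)
def dishes(d,seeds,rim=(0.036,0.056)):
    C=cloud(d); out=[]
    for s in seeds:
        m=(np.hypot(C[...,0]-s[0],C[...,1]-s[1])<0.05)&(C[...,2]>rim[0])&(C[...,2]<rim[1])
        m=m.astype(np.uint8); n,l,st,_=cv2.connectedComponentsWithStats(m)
        k=1+np.argmax(st[1:,4]); P=C[l==k]
        out.append((rect(P[:,:2]),np.round(np.median(P[:,2])*1000,1),len(P)))
    return out
E
python3 - <<'E'
from meas import *
d=grab('top'); C=cloud(d)
px=[(183,210),(189,262),(249,268),(314,260),(226,146),(272,125),(383,272)]
s=onplane(d,px,0.04); print(s.round(3))
for o in dishes(d,s[:4]): print(o)
ds=grab('side')
for o in dishes(ds,s[:4]): print(o)
# plate: dark grey
for dd in (d,ds):
    C=cloud(dd); hsv=cv2.cvtColor(dd['frame'],cv2.COLOR_RGB2HSV)
    m=(hsv[...,2]<130)&(C[...,2]>0.012)&(C[...,2]<0.032)&(C[...,0]>.3)&(C[...,0]<.75)&(C[...,1]>-.2)&(C[...,1]<.35)
    n,l,st,_=cv2.connectedComponentsWithStats(m.astype(np.uint8)); k=1+np.argmax(st[1:,4])
    P=C[l==k]; print('plate',rect(P[:,:2]),np.median(P[:,2]),len(P))
    m=(C[...,2]>0.028)&(C[...,2]<0.042)&(C[...,0]>.35)&(C[...,0]<.75)&(C[...,1]>-.2)&(C[...,1]<.35)
    n,l,st,_=cv2.connectedComponentsWithStats(m.astype(np.uint8))
    for k in range(1,n):
        if st[k,4]>60: P=C[l==k]; print(' z28-42',rect(P[:,:2]),len(P))
    m=(hsv[...,2]<70)&(C[...,2]>0.078)&(C[...,2]<0.098)&(C[...,0]>.35)&(C[...,0]<.75)&(C[...,1]>-.3)&(C[...,1]<.35)
    n,l,st,_=cv2.connectedComponentsWithStats(m.astype(np.uint8)); k=1+np.argmax(st[1:,4])
    P=C[l==k]; print('dial',rect(P[:,:2]),np.median(P[:,2]),len(P))
c=cv2.resize(ds['frame'][275:360,300:400],None,fx=8,fy=7,interpolation=cv2.INTER_CUBIC); cv2.imwrite('pics/dial0.png',c[:,:,::-1])
E
```

```text
[[ 0.572  0.375  0.04 ]
 [ 0.437  0.36   0.04 ]
 [ 0.419  0.204  0.04 ]
 [ 0.437  0.036  0.04 ]
 [ 0.74   0.262  0.04 ]
 [ 0.795  0.139  0.04 ]
 [ 0.402 -0.142  0.04 ]]
((array([572.9, 374.5]), array([58.8, 60.2]), 9.9), np.float64(49.2), 229)
((array([438.7, 361.6]), array([57.8, 60.8]), 26.0), np.float64(49.8), 220)
((array([417.1, 208.8]), array([55.2, 58.3]), 17.3), np.float64(44.1), 176)
((array([433.7,  33.7]), array([58.5, 58.1]), 38.3), np.float64(44.0), 178)
((array([574.6, 374.4]), array([59.7, 62.5]), 10.7), np.float64(47.8), 311)
((array([438.7, 361.4]), array([59.8, 62. ]), 27.3), np.float64(47.6), 338)
((array([418.3, 208.8]), array([59.2, 60.4]), 17.8), np.float64(43.5), 286)
((array([435.8,  32. ]), array([59.8, 59.1]), 38.1), np.float64(43.6), 360)
plate (array([595.7,  43.2]), array([120.2, 250.6]), 8.7) 0.02193054870725323 4107
 z28-42 (array([599.8,  47.5]), array([129.4, 263.3]), 8.9) 568
 z28-42 (array([607.7, -95.1]), array([77.3, 37. ]), 23.9) 154
dial (array([ 628.7, -142.8]), array([51.9, 54.6]), 64.6) 0.08787167979588509 375
plate (array([596.8,  44.8]), array([122.7, 256.8]), 8.3) 0.022454619954102376 5440
 z28-42 (array([575.6, 344.4]), array([51.6,  8.4]), 3.9) 70
 z28-42 (array([732.3, 269. ]), array([68.2, 32.6]), 88.5) 66
 z28-42 (array([445.1, 336.1]), array([63.6, 26.5]), 1.0) 94
 z28-42 (array([645. ,  76.3]), array([117.2, 291.3]), 33.4) 792
 z28-42 (array([418.5, 214.7]), array([46.2, 42.1]), 17.6) 84
 z28-42 (array([410. , 190.7]), array([41.3, 79.6]), 65.5) 119
 z28-42 (array([438.8,  49.5]), array([34. , 66.9]), 80.3) 99
 z28-42 (array([432.6,  11.9]), array([40.1, 80.6]), 82.6) 123
 z28-42 (array([620.2, -90. ]), array([49.1, 28.5]), 9.3) 235
 z28-42 (array([ 603.6, -166.9]), array([34.7, 99. ]), 41.0) 137
dial (array([ 629.3, -145.3]), array([54.2, 54.9]), 23.7) 0.08880668569429756 718
```

View pics/dial0.png

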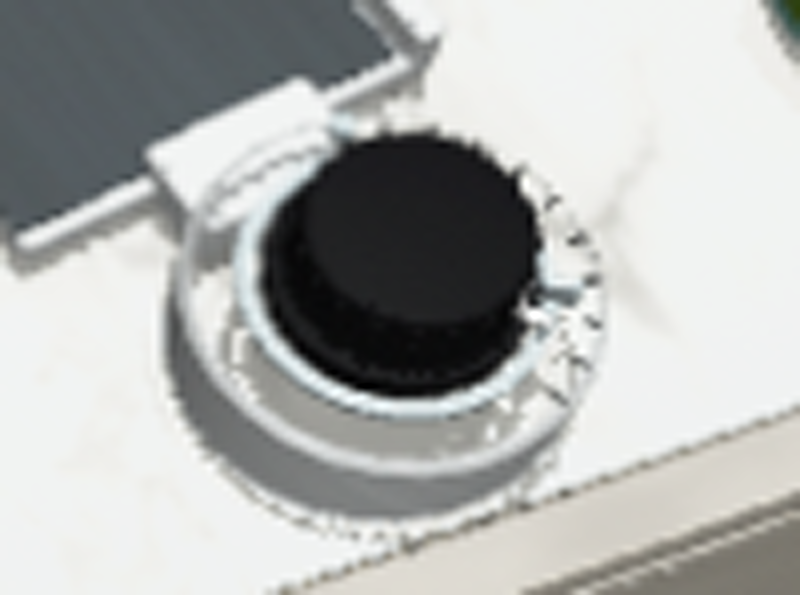

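```bash
cat > goto.py <<'E'
import sys,numpy as np
from scipy.spatial.transform import Rotation as R
from station import monitor
def go(x,y,z,yaw):
    s=monitor.get_state(); A=R.from_euler('xyz',s['tcp_rot'],degrees=True)
    p=np.array([x,y,z])/1000-s['position']; d=A.inv().apply(p)*1000
    r=(A.inv()*R.from_euler('xyz',[180,0,yaw],degrees=True)).as_rotvec()
    print('d',d.round(1),'a',r.round(3),'dist',np.linalg.norm(p).round(3),'j6',s['joint_pos'][5].round(0), 'pos',(s['position']*1000).round(1),'yaw',s['tcp_rot'].round(1),'t',round(s['time_s'],2))
if __name__=='__main__': go(*map(float,sys.argv[1:]))
E
python3 goto.py 580 -140 240 8.6
```

```text
d [ 512.7 -319.6   -0.8] a [-0.001  0.     0.15 ] dist 0.604 j6 -1.0 pos [ 184.5 -596.8  238.9] yaw [-179.9   -0.    17.2] t 0.2
```

```bash
python3 -m jog '[{"dx":50,"dy":-31,"az":0.05},{"dx":100,"dy":-62,"az":0.1},{"dx":150,"dy":-94,"az":0.15},{"dx":200,"dy":-125,"az":0.15},{"dx":250,"dy":-156,"az":0.15},{"dx":300,"dy":-187,"az":0.15},{"dx":350,"dy":-218,"az":0.15},{"dx":400,"dy":-249,"az":0.15},{"dx":450,"dy":-281,"az":0.15},{"dx":490,"dy":-306,"az":0.15},{"dx":513,"dy":-320,"az":0.15},{"dx":513,"dy":-320,"az":0.15}]'
python3 - <<'E'
from h import *
d=grab('wrist','w1.png'); R=np.array(d['R']); print(-R.T@d['t'],R, d['k1'])
print(proj(d,[[.629,-.1435,.088],[.597,.067,.022]]))
E
```

```text
[ 0.25899856 -0.57371578  0.37418428] [[ 2.95047291e-01 -9.55482329e-01 -7.84933134e-04]
 [-9.10180337e-01 -2.81308070e-01  3.04035398e-01]
 [-2.90721258e-01 -8.89903896e-02 -9.52660412e-01]] 0.02177831611448873
[[ -916.31118787 -1953.94885544]
 [-1043.76510179 -1330.79566008]]invalid input at $[0]: expected keys dx, dy, dz, ax, ay, az
```

View pics/w1.png

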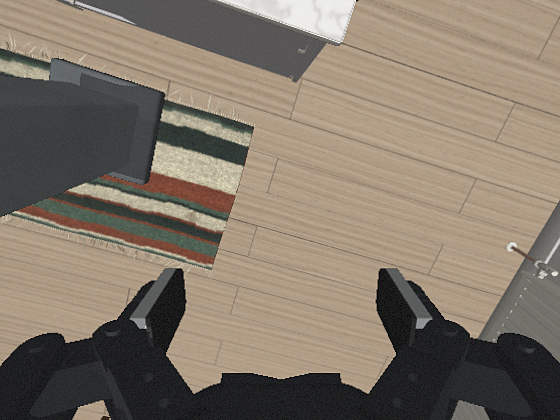

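```bash
python3 -m jog '[{"dx":50,"dy":-31,"dz":0,"ax":0,"ay":0,"az":0.05},{"dx":100,"dy":-62,"dz":0,"ax":0,"ay":0,"az":0.1},{"dx":150,"dy":-94,"dz":0,"ax":0,"ay":0,"az":0.15},{"dx":200,"dy":-125,"dz":0,"ax":0,"ay":0,"az":0.15},{"dx":250,"dy":-156,"dz":0,"ax":0,"ay":0,"az":0.15},{"dx":300,"dy":-187,"dz":0,"ax":0,"ay":0,"az":0.15},{"dx":350,"dy":-218,"dz":0,"ax":0,"ay":0,"az":0.15},{"dx":400,"dy":-249,"dz":0,"ax":0,"ay":0,"az":0.15},{"dx":450,"dy":-281,"dz":0,"ax":0,"ay":0,"az":0.15},{"dx":490,"dy":-306,"dz":0,"ax":0,"ay":0,"az":0.15},{"dx":513,"dy":-320,"dz":0,"ax":0,"ay":0,"az":0.15},{"dx":513,"dy":-320,"dz":0,"ax":0,"ay":0,"az":0.15}]'
python3 - <<'E'
from h import *
d=grab('wrist'); R=np.array(d['R']); print(-R.T@d['t'])
print(proj(d,[[.629,-.1435,.088],[.597,.067,.022]]))
np.savez('w2.npz',**d)
cv2.imwrite('pics/w2.png',d['frame'][:,:,::-1])
E
```

```text
time_s: 1.75
position: [0.5811, -0.1381, 0.239]
tcp_rot: [-180.0, 0.0, 8.7]
wrist_force: [0.2, -0.6, -0.3]
opening: 1.002
[ 0.6581202  -0.12622517  0.37433033]
[[295.59116235 140.74018522]
 [ 87.91351369 132.85863498]]
```

View pics/w2.png

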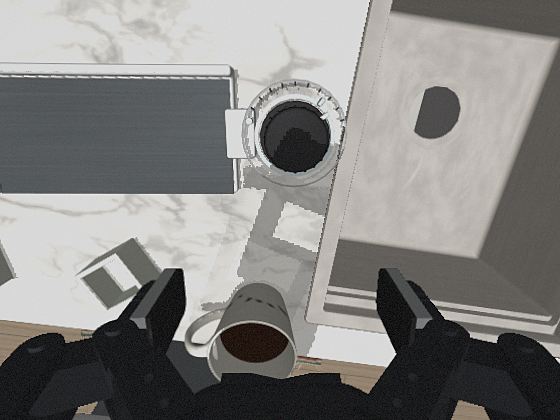

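```bash
python3 - <<'E'
from meas import *
d=dict(np.load('w2.npz')); f=d['frame']
C=cloud(d); g=f.max(2)
# dial top
m=(g<75)&(abs(C[...,2]-.088)<.006); P=C[m]; P=P[np.hypot(P[:,0]-.629,P[:,1]+.144)<.04]
print('dial',cv2.minEnclosingCircle(P[:,:2].astype(np.float32)*1000),P[:,2].mean())
m=(C[...,2]>.031)&(C[...,2]<.04)&(C[...,1]>-.08)&(C[...,0]>.6)
n,l,st,_=cv2.connectedComponentsWithStats(m.astype(np.uint8));k=1+np.argmax(st[1:,4]);P=C[l==k];print('rail',rect(P[:,:2]),len(P))
# polar unwrapping about axis: rows=radius, cols= direction
c=cv2.resize(f[65:200,230:360],None,fx=6,fy=4.4*6/4.4*0.74,interpolation=cv2.INTER_CUBIC)
cv2.imwrite('pics/dial1.png',c[:,:,::-1]); print(c.shape)
E
```

```text
dial ((629.1591186523438, -143.5369110107422), 28.98297119140625) 0.08851474676160656
rail (array([663.1,  33. ]), array([ 10.5, 216.8]), 8.7) 2682
(599, 780, 3)
```

View pics/dial1.png

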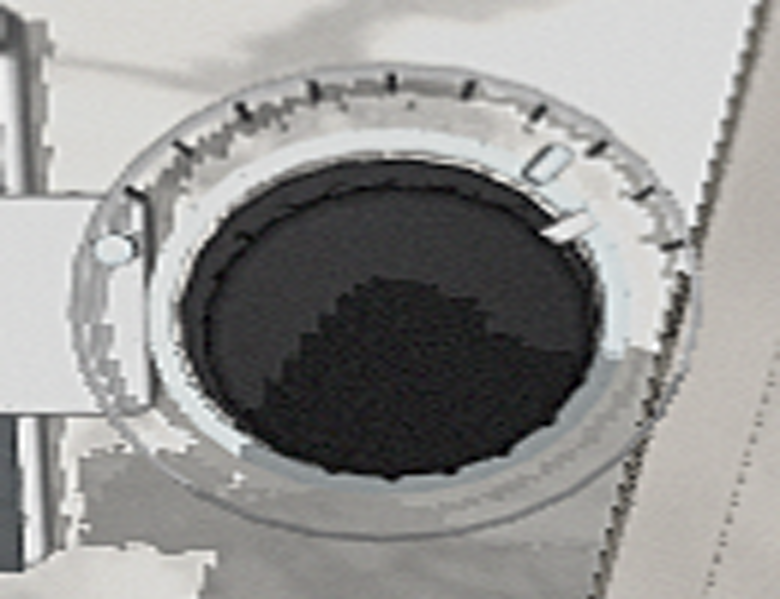

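```bash
python3 - <<'E'
from h import *
d=dict(np.load('w2.npz')); c=np.array([.6292,-.1435])
yaw=np.radians(8.65)
for n,px,z in [('fin',(321.3,101.5),.061),('fin base out',(320.5,105.5),.048),('ptr',(324.7,115.9),.060),('stud',(249.2,120.9),.055)]:
    p=onplane(d,px,z)[0]; v=p[:2]-c; a=np.arctan2(v[1],v[0])-yaw
    print(n,p.round(4),np.hypot(*v).round(4),'dir',a.round(3),'angle',(1.25-a).round(3))
E
python3 goto.py 629.2 -143.5 110 -20
```

```text
fin [ 0.6641 -0.1623  0.061 ] 0.0396 dir -0.644 angle 1.894
fin base out [ 0.6607 -0.1637  0.048 ] 0.0375 dir -0.721 angle 1.971
ptr [ 0.6523 -0.1679  0.06  ] 0.0336 dir -0.963 angle 2.213
stud [ 0.6371 -0.0995  0.055 ] 0.0447 dir 1.243 angle 0.007
d [ 47.9  11.9 128.8] a [-0.001  0.001  0.501] dist 0.138 j6 67.0 pos [ 580.2 -139.1  238.9] yaw [-180.     0.     8.7] t 1.8
```

```bash
python3 -m jog '[{"dx":48,"dy":12,"dz":30,"ax":0,"ay":0,"az":0.18},{"dx":48,"dy":12,"dz":60,"ax":0,"ay":0,"az":0.36},{"dx":48,"dy":12,"dz":100,"ax":0,"ay":0,"az":0.54},{"dx":48,"dy":12,"dz":110,"ax":0,"ay":0,"az":0.72},{"dx":48,"dy":12,"dz":110,"ax":0,"ay":0,"az":0.85},{"dx":48,"dy":12,"dz":110,"ax":0,"ay":0,"az":0.85},{"dx":48,"dy":12,"dz":140,"ax":0,"ay":0,"az":0.85},{"dx":48,"dy":12,"dz":164,"ax":0,"ay":0,"az":0.85},{"dx":48,"dy":12,"dz":164,"ax":0,"ay":0,"az":0.85}]' 1
python3 goto.py 629.2 -143.5 75 -40
python3 -m jog '[{"dx":0,"dy":0,"dz":0,"ax":0,"ay":0,"az":0},{"dx":0,"dy":0,"dz":0,"ax":0,"ay":0,"az":0},{"dx":0,"dy":0,"dz":0,"ax":0,"ay":0,"az":0},{"dx":0,"dy":0,"dz":0,"ax":0,"ay":0,"az":0},{"dx":0,"dy":0,"dz":0,"ax":0,"ay":0,"az":0},{"dx":0,"dy":0,"dz":0,"ax":0,"ay":0,"az":0}]' -1
python3 goto.py 629.2 -143.5 75 -40
```

```text
time_s: 2.92
position: [0.6276, -0.1439, 0.0734]
tcp_rot: [179.9, 0.2, -39.9]
wrist_force: [-0.1, 0.4, 0.9]
opening: 0.998
d [ 0.9 -1.3 -1.6] a [0.002 0.004 0.001] dist 0.002 j6 116.0 pos [ 627.6 -143.9   73.4] yaw [179.9   0.2 -39.9] t 2.92
time_s: 3.68
position: [0.6291, -0.1436, 0.0756]
tcp_rot: [-180.0, 0.1, -39.9]
wrist_force: [0.1, 4.2, 4.9]
opening: 0.629
d [ 0.  -0.1  0.6] a [-0.001  0.002  0.001] dist 0.001 j6 116.0 pos [ 629.1 -143.6   75.6] yaw [-1.80e+02  1.00e-01 -3.99e+01] t 3.67
```

```bash
python3 -m jog '[{"dx":0,"dy":0,"dz":0,"ax":0,"ay":0,"az":-0.15},{"dx":0,"dy":0,"dz":0,"ax":0,"ay":0,"az":-0.3},{"dx":0,"dy":0,"dz":0,"ax":0,"ay":0,"az":-0.45},{"dx":0,"dy":0,"dz":0,"ax":0,"ay":0,"az":-0.6},{"dx":0,"dy":0,"dz":0,"ax":0,"ay":0,"az":-0.75},{"dx":0,"dy":0,"dz":0,"ax":0,"ay":0,"az":-0.9},{"dx":0,"dy":0,"dz":0,"ax":0,"ay":0,"az":-1.05},{"dx":0,"dy":0,"dz":0,"ax":0,"ay":0,"az":-1.2},{"dx":0,"dy":0,"dz":0,"ax":0,"ay":0,"az":-1.35},{"dx":0,"dy":0,"dz":0,"ax":0,"ay":0,"az":-1.5},{"dx":0,"dy":0,"dz":0,"ax":0,"ay":0,"az":-1.65},{"dx":0,"dy":0,"dz":0,"ax":0,"ay":0,"az":-1.8},{"dx":0,"dy":0,"dz":0,"ax":0,"ay":0,"az":-1.95},{"dx":0,"dy":0,"dz":0,"ax":0,"ay":0,"az":-2.1},{"dx":0,"dy":0,"dz":0,"ax":0,"ay":0,"az":-2.2},{"dx":0,"dy":0,"dz":0,"ax":0,"ay":0,"az":-2.2},{"dx":0,"dy":0,"dz":0,"ax":0,"ay":0,"az":-2.2},{"dx":0,"dy":0,"dz":0,"ax":0,"ay":0,"az":-2.2}]' -1
python3 -c "
from station import monitor;s=monitor.get_state();print(s['torque'],s['wrist_force'])"
```

```text
time_s: 5.92
position: [0.6294, -0.144, 0.0757]
tcp_rot: [-180.0, -0.1, 86.1]
wrist_force: [2.3, -5.2, -7.8]
opening: 0.625
[-0.84190927 -0.41206314 -0.06617031] [ 2.32023313 -5.1981042  -7.82680726]
```

```bash
python3 -m jog '[{"dx":0,"dy":0,"dz":0,"ax":0,"ay":0,"az":0},{"dx":0,"dy":0,"dz":0,"ax":0,"ay":0,"az":0},{"dx":0,"dy":0,"dz":0,"ax":0,"ay":0,"az":0},{"dx":0,"dy":0,"dz":0,"ax":0,"ay":0,"az":0},{"dx":0,"dy":0,"dz":-40,"ax":0,"ay":0,"az":0},{"dx":0,"dy":0,"dz":-90,"ax":0,"ay":0,"az":0},{"dx":0,"dy":0,"dz":-150,"ax":0,"ay":0,"az":0},{"dx":0,"dy":0,"dz":-165,"ax":0,"ay":0,"az":0},{"dx":0,"dy":0,"dz":-165,"ax":0,"ay":0,"az":0}]' 1
python3 - <<'E'
from meas import *
d=grab('wrist'); np.savez('w3.npz',**d)
u,v=proj(d,[[.6292,-.1435,.06]])[0].astype(int); print(u,v)
y0=max(v-70,0);x0=u-80; print(x0,y0)
c=cv2.resize(d['frame'][y0:y0+120,x0:x0+160],None,fx=5,fy=5,interpolation=cv2.INTER_CUBIC); cv2.imwrite('pics/dial2.png',c[:,:,::-1])
d=grab('top'); s=[(.573,.3745),(.4387,.3615),(.4175,.2088),(.435,.033)]
for o in dishes(d,s): print(o)
for o in dishes(grab('side'),s): print(o)
E
```

```text
time_s: 7.05
position: [0.6297, -0.1441, 0.2417]
tcp_rot: [179.9, -0.0, 86.1]
wrist_force: [0.9, 0.1, -0.7]
opening: 0.998
279 184
199 114
((array([572.9, 374.4]), array([59. , 60.8]), 9.5), np.float64(49.3), 232)
((array([438.8, 361.4]), array([57.9, 61. ]), 25.8), np.float64(49.8), 221)
((array([417.1, 208.5]), array([55.1, 57.9]), 17.6), np.float64(43.7), 176)
((array([433.9,  34. ]), array([57.5, 58.2]), 37.6), np.float64(44.1), 176)
((array([574.8, 374.9]), array([59.4, 62.8]), 10.0), np.float64(47.5), 310)
((array([438.2, 361.6]), array([59.7, 63.7]), 26.5), np.float64(48.1), 338)
((array([418.1, 209. ]), array([58.9, 62.6]), 17.7), np.float64(43.4), 280)
((array([435.8,  32.1]), array([60.2, 59.6]), 37.9), np.float64(43.7), 361)
```

View pics/dial2.png

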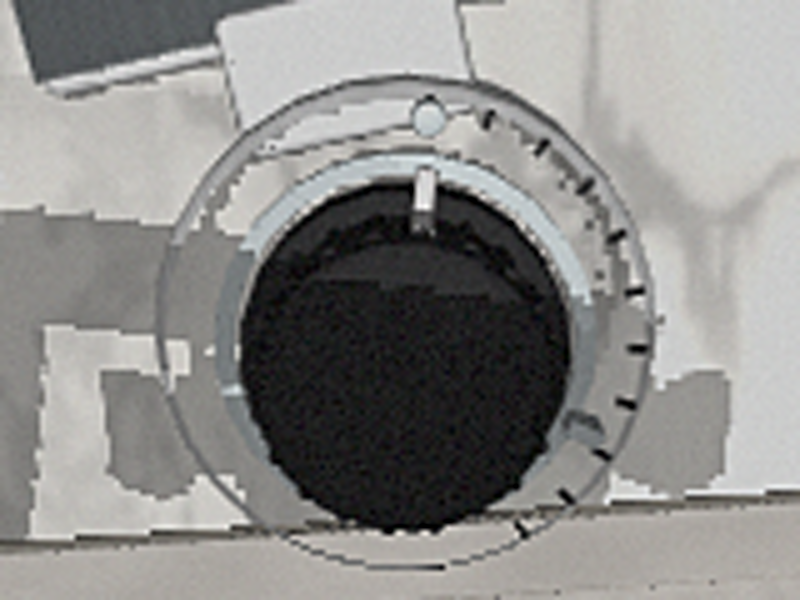

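The pointer now sits at the stud, at about (425,170) in the crop, so the dial is off. The fin is at (580,425). Next is the dish at (435,33), gripped by its front wall.

```bash
python3 - <<'E'
from h import *
d=dict(np.load('w3.npz')); c=np.array([.6292,-.1435])
for n,px,z in [('fin',(315,198),.061),('ptr',(199+85,114+34),.060),('stud',(199+428/5,114+117/5),.055)]:
    p=onplane(d,px,z)[0]; v=p[:2]-c; a=np.arctan2(v[1],v[0])-np.radians(8.65); print(n,np.hypot(*v).round(4),'angle',(1.25-a).round(3))
E
python3 goto.py 414 17 120 128; python3 goto.py 414 17 20 128
```

```text
fin 0.0379 angle 1.834
ptr 0.0361 angle 0.019
stud 0.0456 angle 0.007
d [ 145.6 -224.2  119.5] a [-0.003 -0.003 -0.732] dist 0.293 j6 -10.0 pos [ 628.2 -143.8  238.5] yaw [-1.798e+02 -1.000e-01  8.610e+01] t 7.2
d [ 145.4 -223.8  219.5] a [-0.003 -0.003 -0.732] dist 0.346 j6 -10.0 pos [ 628.2 -143.8  238.5] yaw [-1.798e+02 -1.000e-01  8.610e+01] t 7.2
```

```bash
python3 -m jog '[{"dx":30,"dy":-46,"dz":10,"ax":0,"ay":0,"az":-0.15},{"dx":60,"dy":-92,"dz":30,"ax":0,"ay":0,"az":-0.3},{"dx":90,"dy":-138,"dz":60,"ax":0,"ay":0,"az":-0.45},{"dx":120,"dy":-184,"dz":90,"ax":0,"ay":0,"az":-0.6},{"dx":145,"dy":-224,"dz":119,"ax":0,"ay":0,"az":-0.732},{"dx":145,"dy":-224,"dz":119,"ax":0,"ay":0,"az":-0.732},{"dx":145,"dy":-224,"dz":119,"ax":0,"ay":0,"az":-0.732}]' -0.1
python3 goto.py 414 17 20 128
```

```text
time_s: 8.07
position: [0.4145, 0.0164, 0.12]
tcp_rot: [-179.9, -0.2, 128.0]
wrist_force: [0.2, -1.1, 0.2]
opening: 0.455
d [  0.4   0.2 100. ] a [-0.002 -0.004 -0.   ] dist 0.1 j6 -38.0 pos [414.5  16.4 120. ] yaw [-179.9   -0.2  128. ] t 8.07
```

```bash
python3 -m jog '[{"dx":0,"dy":0,"dz":40,"ax":0,"ay":0,"az":0},{"dx":0,"dy":0,"dz":70,"ax":0,"ay":0,"az":0},{"dx":0,"dy":0,"dz":90,"ax":0,"ay":0,"az":0},{"dx":0,"dy":0,"dz":100,"ax":0,"ay":0,"az":0},{"dx":0,"dy":0,"dz":100,"ax":0,"ay":0,"az":0}]' 
python3 -m jog '[{"dx":0,"dy":0,"dz":0,"ax":0,"ay":0,"az":0},{"dx":0,"dy":0,"dz":0,"ax":0,"ay":0,"az":0},{"dx":0,"dy":0,"dz":0,"ax":0,"ay":0,"az":0},{"dx":0,"dy":0,"dz":0,"ax":0,"ay":0,"az":0},{"dx":0,"dy":0,"dz":0,"ax":0,"ay":0,"az":0},{"dx":0,"dy":0,"dz":0,"ax":0,"ay":0,"az":0}]' -1
python3 -m jog '[{"dx":0,"dy":0,"dz":-20,"ax":0,"ay":0,"az":0},{"dx":0,"dy":0,"dz":-60,"ax":0,"ay":0,"az":0},{"dx":0,"dy":0,"dz":-100,"ax":0,"ay":0,"az":0},{"dx":0,"dy":0,"dz":-120,"ax":0,"ay":0,"az":0},{"dx":0,"dy":0,"dz":-120,"ax":0,"ay":0,"az":0}]' -1
python3 - <<'E'
from h import *
d=grab('wrist','g1.png'); 
s=grab('side'); cv2.imwrite('pics/g1.png',np.hstack([d['frame'][::1,80:480],s['frame'][100:,100:500][:320].repeat(1,0) if 0 else np.pad(s['frame'][60:380,100:460],((0,100),(0,0),(0,0)))])[:,:,::-1])
E
```

```text
time_s: 8.7
position: [0.4147, 0.0162, 0.0198]
tcp_rot: [-179.9, -0.2, 127.9]
wrist_force: [-0.8, 0.3, -0.2]
opening: 0.451
time_s: 9.45
position: [0.4155, 0.0162, 0.0206]
tcp_rot: [-179.9, -0.2, 127.9]
wrist_force: [-0.5, -1.5, 7.0]
opening: 0.046
time_s: 10.07
position: [0.4167, 0.016, 0.142]
tcp_rot: [179.9, -0.0, 127.9]
wrist_force: [0.1, 0.4, -1.7]
opening: 0.048
```

View pics/g1.png

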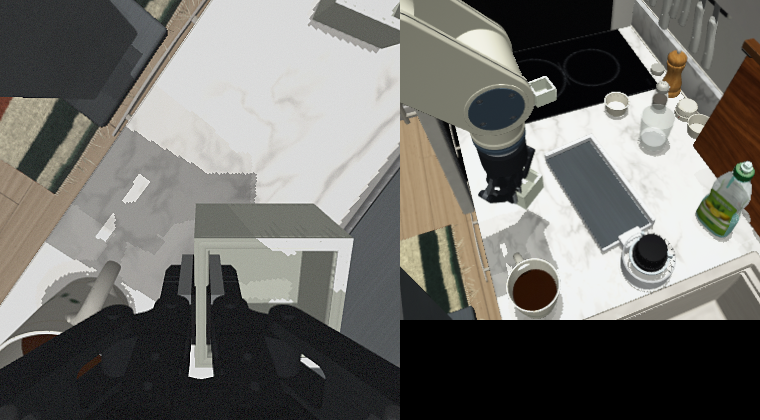

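```bash
cat > held.py <<'E'
from meas import *
from scipy.spatial.transform import Rotation as Ro
def held():
    d=grab('wrist'); s=monitor.get_state(); C=cloud(d)
    T=(C.reshape(-1,3)-s['position'])@Ro.from_euler('xyz',s['tcp_rot'],degrees=True).as_matrix()*1000
    f=d['frame'].reshape(-1,3)
    m=(f.min(1)>60)&(T[:,1]>-8)&(T[:,1]<75)&(abs(T[:,0])<60)&(T[:,2]>-40)&(T[:,2]<25)
    P=T[m]; h=np.histogram(P[:,2],bins=np.arange(-40,26,5)); print('zhist',h[0])
    r=P[(P[:,2]<-17)&(P[:,2]>-33)]
    print('held tool-frame rect',rect(r[:,:2]),'rim z',np.median(r[:,2]).round(1),len(r), 'x',np.percentile(r[:,0],[1,99]).round(1),'y',np.percentile(r[:,1],[1,99]).round(1))
if __name__=='__main__': held()
E
python3 held.py
cat > tray.py <<'E'
# placement TCP for slot k with offset (ax back of rail, ay right of snug), wall-grip: held x offset hx of dish centre along tool x
import sys,numpy as np
O=np.array([597.4,66.6]);a=np.radians(8.65);R=np.array([[np.cos(a),-np.sin(a)],[np.sin(a),np.cos(a)]])
def w(x,y): return O+R@[x,y]
def tr(p): return R.T@(np.asarray(p)-O)
def slot(k,hx=0,gx=0,gy=0,hy=26.5): return w(26-gx-hy,76-58*k-gy-hx)
if __name__=='__main__': print(slot(int(sys.argv[1]),*map(float,sys.argv[2:])).round(1))
E
```

```text
zhist [  32  138 1423 4697 1226 1136 1008  911  796  714 3568  829    5]
held tool-frame rect (array([ 1880. , 24317.7]), array([64505.8, 59511.5]), 89.6) rim z -24.4 6984 x [-26.2  31.1] y [-6.6 55.6]
```

```bash
sed -i 's/rect(r\[:,:2\])/rect(r[:,:2]\/1000)/' held.py; python3 -c "
from tray import *; from goto import go
p=slot(0,2,6,5); print(p); go(*p,150,98.65); go(*p,45,98.65)"
```

```text
[580.59646258 133.83757231]
d [ -8.8 203.  -10.7] a [-0.003 -0.003  0.511] dist 0.203 j6 -38.0 pos [415.   16.  139.8] yaw [-179.9   -0.2  127.9] t 10.22
d [ -9.2 203.3  94.3] a [-0.003 -0.003  0.511] dist 0.224 j6 -38.0 pos [415.   16.  139.8] yaw [-179.9   -0.2  127.9] t 10.22
```

```bash
python3 -m jog '[{"dx":-2,"dy":40,"dz":-10,"ax":0,"ay":0,"az":0.1},{"dx":-4,"dy":80,"dz":-10,"ax":0,"ay":0,"az":0.2},{"dx":-5,"dy":120,"dz":-10,"ax":0,"ay":0,"az":0.3},{"dx":-7,"dy":160,"dz":-10,"ax":0,"ay":0,"az":0.4},{"dx":-9,"dy":203,"dz":-10,"ax":0,"ay":0,"az":0.511},{"dx":-9,"dy":203,"dz":-10,"ax":0,"ay":0,"az":0.511},{"dx":-9,"dy":203,"dz":30,"ax":0,"ay":0,"az":0.511},{"dx":-9,"dy":203,"dz":70,"ax":0,"ay":0,"az":0.511},{"dx":-9,"dy":203,"dz":85,"ax":0,"ay":0,"az":0.511},{"dx":-9,"dy":203,"dz":91,"ax":0,"ay":0,"az":0.511},{"dx":-9,"dy":203,"dz":94,"ax":0,"ay":0,"az":0.511},{"dx":-9,"dy":203,"dz":94,"ax":0,"ay":0,"az":0.511}]'
python3 - <<'E'
from h import *
d=grab('wrist'); cv2.imwrite('pics/p1.png',d['frame'][:,:,::-1])
import held
held.held()
import goto; goto.go(580.6,133.8,42,98.65)
E
```

```text
time_s: 11.72
position: [0.5809, 0.1339, 0.0463]
tcp_rot: [-179.9, -0.1, 98.7]
wrist_force: [-0.1, -0.1, -2.4]
opening: 0.046
zhist [  23   80  517 5495 1213 1125 1027  910  778 2924 4738 2377  747]
held tool-frame rect (array([ 2.1, 24.4]), array([64.5, 59.5]), 89.1) rim z -23.9 6809 x [-25.8  31.3] y [-6.6 55.3]
d [-0.2 -0.4  4.4] a [-0.002 -0.002  0.   ] dist 0.004 j6 3.0 pos [580.9 134.   46.4] yaw [-1.799e+02 -1.000e-01  9.870e+01] t 11.82
```

View pics/p1.png

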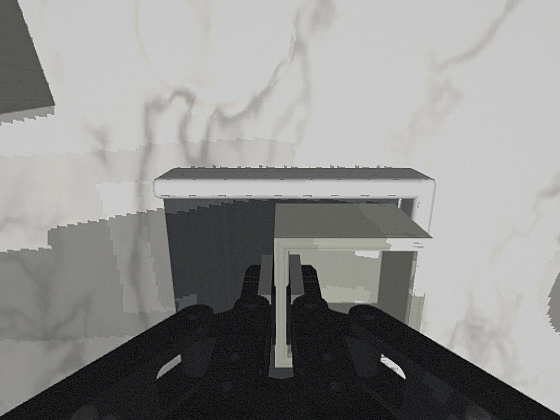

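```bash
python3 -m jog '[{"dx":0,"dy":0,"dz":2,"ax":0,"ay":0,"az":0},{"dx":0,"dy":0,"dz":3,"ax":0,"ay":0,"az":0},{"dx":0,"dy":0,"dz":3,"ax":0,"ay":0,"az":0}]'
python3 -m jog '[{"dx":0,"dy":0,"dz":1,"ax":0,"ay":0,"az":0},{"dx":0,"dy":0,"dz":1,"ax":0,"ay":0,"az":0},{"dx":0,"dy":0,"dz":1,"ax":0,"ay":0,"az":0}]'
```

```text
time_s: 12.2
position: [0.5809, 0.134, 0.0434]
tcp_rot: [-179.9, -0.1, 98.7]
wrist_force: [-0.3, -0.4, -3.1]
opening: 0.051
time_s: 12.58
position: [0.581, 0.134, 0.0427]
tcp_rot: [-179.9, -0.1, 98.7]
wrist_force: [-2.1, -0.9, 4.7]
opening: 0.045
```

```bash
python3 -m jog '[{"dx":0,"dy":2,"dz":0,"ax":0,"ay":0,"az":0},{"dx":0,"dy":4,"dz":0,"ax":0,"ay":0,"az":0},{"dx":0,"dy":5,"dz":0,"ax":0,"ay":0,"az":0},{"dx":0,"dy":5,"dz":0,"ax":0,"ay":0,"az":0}]'
python3 -m jog '[{"dx":0,"dy":1,"dz":0,"ax":0,"ay":0,"az":0},{"dx":0,"dy":1,"dz":0,"ax":0,"ay":0,"az":0}]'
python3 -m jog '[{"dx":2,"dy":0,"dz":0,"ax":0,"ay":0,"az":0},{"dx":4,"dy":0,"dz":0,"ax":0,"ay":0,"az":0},{"dx":4,"dy":0,"dz":0,"ax":0,"ay":0,"az":0}]'
python3 -m jog '[{"dx":1,"dy":0,"dz":0,"ax":0,"ay":0,"az":0},{"dx":1,"dy":0,"dz":0,"ax":0,"ay":0,"az":0}]'
```

```text
time_s: 13.08
position: [0.586, 0.1348, 0.0427]
tcp_rot: [-179.9, -0.1, 98.7]
wrist_force: [-2.2, -0.6, 4.0]
opening: 0.051
time_s: 13.32
position: [0.5863, 0.1348, 0.0427]
tcp_rot: [-179.8, -0.1, 98.7]
wrist_force: [-4.0, -1.5, 5.7]
opening: 0.049
time_s: 13.7
position: [0.5858, 0.1385, 0.0428]
tcp_rot: [-179.8, -0.1, 98.7]
wrist_force: [-2.7, -3.1, 4.6]
opening: 0.05
time_s: 13.95
position: [0.5856, 0.1392, 0.0428]
tcp_rot: [-179.8, -0.1, 98.7]
wrist_force: [-2.3, -5.0, 4.6]
opening: 0.045
```

```bash

python3 -m jog '[{"dx":1.5,"dy":1.5,"dz":0,"ax":0,"ay":0,"az":0},{"dx":1.5,"dy":1.5,"dz":0,"ax":0,"ay":0,"az":0}]'
python3 -m jog '[{"dx":1,"dy":1,"dz":0,"ax":0,"ay":0,"az":0},{"dx":1,"dy":1,"dz":0,"ax":0,"ay":0,"az":0}]'; python3 held.py
```

```text
time_s: 14.2
position: [0.5856, 0.1394, 0.0428]
tcp_rot: [-179.6, -0.0, 98.7]
wrist_force: [-7.1, -11.4, 10.1]
opening: 0.049
time_s: 14.45
position: [0.5856, 0.1393, 0.0429]
tcp_rot: [-179.5, 0.1, 98.6]
wrist_force: [-5.3, -8.1, 8.5]
opening: 0.05
zhist [  22   74  794 5239 1229 1125 1013  891  982 4191 3080 1498  354]
held tool-frame rect (array([ 1.9, 24.1]), array([64. , 59.5]), 89.5) rim z -24.1 6866 x [-25.9  31.2] y [-6.6 55.2]
```

```bash

python3 -m jog '[{"dx":0,"dy":0,"dz":0,"ax":0,"ay":0,"az":0},{"dx":0,"dy":0,"dz":0,"ax":0,"ay":0,"az":0},{"dx":0,"dy":0,"dz":0,"ax":0,"ay":0,"az":0},{"dx":0,"dy":0,"dz":-10,"ax":0,"ay":0,"az":0},{"dx":0,"dy":0,"dz":-50,"ax":0,"ay":0,"az":0},{"dx":0,"dy":0,"dz":-100,"ax":0,"ay":0,"az":0},{"dx":0,"dy":0,"dz":-120,"ax":0,"ay":0,"az":0},{"dx":0,"dy":0,"dz":-120,"ax":0,"ay":0,"az":0}]' -0.2
cat > chk.py <<'E'
import sys
from meas import *
from tray import tr
from goto import go
def grasp(c,th,zb,hi=120):  # c centre mm, th deg
    yaw=th+90; y=np.radians(yaw); n=np.array([np.sin(y),-np.cos(y)]); p=np.array(c)-26.5*n
    print('grasp',p.round(1),yaw); go(*p,hi,yaw); go(*p,zb+20,yaw)
def placed(d,ks,rim=(.055,.072)):
    from tray import w
    for k in ks:
        (r,z,n)=dishes(d,[w(26,76-58*k)/1000],rim)[0]; print('slot',k,'tray',tr(r[0]).round(1),r[1],'ang',(r[2]-8.65)%90,z,n)
E
python3 - <<'E'
from chk import *
t=grab('top'); s=grab('side')
S=[(.573,.3745),(.4387,.3615),(.4175,.2088)]
for d in (t,s):
    for o in dishes(d,S): print(o)
placed(grab('wrist'),[0]); grasp((417.5,208.8),17.6,0)
E
```

```text
time_s: 15.5
position: [0.588, 0.14, 0.1654]
tcp_rot: [-179.8, 0.0, 98.7]
wrist_force: [-0.2, -0.4, -0.8]
opening: 0.4
((array([573. , 374.5]), array([59.1, 59.6]), 9.8), np.float64(49.4), 230)
((array([438.8, 361.7]), array([58.5, 59.6]), 26.7), np.float64(49.9), 222)
((array([414.5, 217.1]), array([55.6, 39.1]), 18.6), np.float64(43.7), 107)
((array([574.8, 375.7]), array([60.1, 63.3]), 9.8), np.float64(48.3), 260)
((array([438.9, 360.9]), array([60.7, 62. ]), 26.4), np.float64(46.9), 348)
((array([418.4, 208.8]), array([58.9, 61. ]), 17.7), np.float64(43.2), 288)
slot 0 tray [26.  75.3] [57.7 58.8] ang 89.95 66.5 2717
grasp [392.2 200.8] 107.6
d [  89.8 -181.7   43.7] a [-0.01   0.    -0.156] dist 0.207 j6 4.0 pos [585.9 139.5 161.9] yaw [-1.794e+02  1.000e-01  9.870e+01] t 15.65
d [  89.9 -180.7  143.7] a [-0.01   0.    -0.156] dist 0.248 j6 4.0 pos [585.9 139.5 161.9] yaw [-1.794e+02  1.000e-01  9.870e+01] t 15.65
```

```bash
python3 -m jog '[{"dx":20,"dy":-40,"dz":5,"ax":-0.01,"ay":0,"az":-0.05},{"dx":40,"dy":-80,"dz":10,"ax":-0.01,"ay":0,"az":-0.1},{"dx":60,"dy":-125,"dz":30,"ax":-0.01,"ay":0,"az":-0.156},{"dx":90,"dy":-181,"dz":44,"ax":-0.01,"ay":0,"az":-0.156},{"dx":90,"dy":-181,"dz":44,"ax":-0.01,"ay":0,"az":-0.156},{"dx":90,"dy":-181,"dz":70,"ax":-0.01,"ay":0,"az":-0.156},{"dx":90,"dy":-181,"dz":110,"ax":-0.01,"ay":0,"az":-0.156},{"dx":90,"dy":-181,"dz":135,"ax":-0.01,"ay":0,"az":-0.156},{"dx":90,"dy":-181,"dz":143,"ax":-0.01,"ay":0,"az":-0.156},{"dx":90,"dy":-181,"dz":143,"ax":-0.01,"ay":0,"az":-0.156}]' -0.1
python3 -m jog '[{"dx":0,"dy":0,"dz":0,"ax":0,"ay":0,"az":0},{"dx":0,"dy":0,"dz":0,"ax":0,"ay":0,"az":0},{"dx":0,"dy":0,"dz":0,"ax":0,"ay":0,"az":0},{"dx":0,"dy":0,"dz":0,"ax":0,"ay":0,"az":0},{"dx":0,"dy":0,"dz":0,"ax":0,"ay":0,"az":0},{"dx":0,"dy":0,"dz":0,"ax":0,"ay":0,"az":0}]' -1
python3 -m jog '[{"dx":0,"dy":0,"dz":-20,"ax":0,"ay":0,"az":0},{"dx":0,"dy":0,"dz":-60,"ax":0,"ay":0,"az":0},{"dx":0,"dy":0,"dz":-100,"ax":0,"ay":0,"az":0},{"dx":0,"dy":0,"dz":-130,"ax":0,"ay":0,"az":0},{"dx":0,"dy":0,"dz":-130,"ax":0,"ay":0,"az":0}]' -1
python3 held.py; python3 - <<'E'
from chk import *
from tray import slot
go(*slot(1,1.5,6,5),45,98.65)
for d in (grab('top'),grab('side')):
    for o in dishes(d,[(.573,.3745),(.4387,.3615)]): print(o)
E
```

```text
time_s: 16.9
position: [0.392, 0.2007, 0.0202]
tcp_rot: [-179.9, 0.0, 107.6]
wrist_force: [0.4, 0.1, 0.1]
opening: 0.454
time_s: 17.65
position: [0.3926, 0.201, 0.0211]
tcp_rot: [180.0, 0.0, 107.6]
wrist_force: [-0.6, -1.0, 8.0]
opening: 0.046
time_s: 18.27
position: [0.3938, 0.2016, 0.1532]
tcp_rot: [179.7, -0.0, 107.6]
wrist_force: [-0.2, -0.1, -2.6]
opening: 0.048
zhist [  37  209 2987 3158 1250 1113 1004  893  761  734 3926  453    2]
held tool-frame rect (array([ 1.8, 24.8]), array([64.9, 59.7]), 89.9) rim z -24.9 7094 x [-25.7  31.3] y [-6.3 56.3]
d [-177.7  149.4  107.2] a [ 0.003 -0.     0.156] dist 0.256 j6 8.0 pos [392.9 201.1 151.8] yaw [179.9   0.  107.6] t 18.32
((array([572.8, 374. ]), array([59. , 60.3]), 9.9), np.float64(49.2), 231)
((array([438.6, 361.9]), array([57.7, 60.3]), 25.8), np.float64(49.7), 219)
((array([574.3, 373.8]), array([59.6, 62.1]), 9.9), np.float64(47.6), 306)
((array([467.6, 359.7]), array([19.3, 37.7]), 0.9), np.float64(47.7), 74)
```

```bash
python3 -m jog '[{"dx":-40,"dy":33,"dz":0,"ax":0,"ay":0,"az":0.05},{"dx":-80,"dy":66,"dz":0,"ax":0,"ay":0,"az":0.1},{"dx":-120,"dy":100,"dz":0,"ax":0,"ay":0,"az":0.156},{"dx":-160,"dy":133,"dz":0,"ax":0,"ay":0,"az":0.156},{"dx":-178,"dy":149,"dz":10,"ax":0,"ay":0,"az":0.156},{"dx":-178,"dy":149,"dz":20,"ax":0,"ay":0,"az":0.156},{"dx":-178,"dy":149,"dz":50,"ax":0,"ay":0,"az":0.156},{"dx":-178,"dy":149,"dz":80,"ax":0,"ay":0,"az":0.156},{"dx":-178,"dy":149,"dz":98,"ax":0,"ay":0,"az":0.156},{"dx":-178,"dy":149,"dz":105,"ax":0,"ay":0,"az":0.156},{"dx":-178,"dy":149,"dz":108,"ax":0,"ay":0,"az":0.156},{"dx":-178,"dy":149,"dz":108,"ax":0,"ay":0,"az":0.156}]' -1
python3 -m jog '[{"dx":0,"dy":0,"dz":1.5,"ax":0,"ay":0,"az":0},{"dx":0,"dy":0,"dz":1.5,"ax":0,"ay":0,"az":0}]'
python3 -m jog '[{"dx":0,"dy":0,"dz":0.5,"ax":0,"ay":0,"az":0},{"dx":0,"dy":0,"dz":0.5,"ax":0,"ay":0,"az":0}]'
python3 -c "
from tray import *;import goto
goto.go(*slot(1,2,0,0),42,98.65)"
```

```text
time_s: 19.92
position: [0.5877, 0.0762, 0.0433]
tcp_rot: [-180.0, 0.0, 98.7]
wrist_force: [-0.9, -0.1, -0.8]
opening: 0.049
time_s: 20.18
position: [0.5878, 0.0762, 0.0432]
tcp_rot: [180.0, 0.1, 98.7]
wrist_force: [-5.1, -1.8, 9.0]
opening: 0.048
time_s: 20.42
position: [0.5883, 0.0763, 0.0432]
tcp_rot: [179.9, 0.1, 98.7]
wrist_force: [0.2, -0.4, 2.5]
opening: 0.048
d [5.  7.  1.2] a [0.002 0.001 0.   ] dist 0.009 j6 -2.0 pos [588.3  76.3  43.2] yaw [1.799e+02 1.000e-01 9.870e+01] t 20.43
```

```bash
python3 -m jog '[{"dx":0,"dy":2,"dz":0,"ax":0,"ay":0,"az":0},{"dx":0,"dy":4,"dz":0,"ax":0,"ay":0,"az":0},{"dx":0,"dy":6,"dz":0,"ax":0,"ay":0,"az":0},{"dx":0,"dy":8,"dz":0,"ax":0,"ay":0,"az":0},{"dx":0,"dy":8,"dz":0,"ax":0,"ay":0,"az":0}]'
python3 -m jog '[{"dx":2,"dy":0,"dz":0,"ax":0,"ay":0,"az":0},{"dx":4,"dy":0,"dz":0,"ax":0,"ay":0,"az":0},{"dx":5,"dy":0,"dz":0,"ax":0,"ay":0,"az":0},{"dx":5.5,"dy":0,"dz":0,"ax":0,"ay":0,"az":0}]'
python3 -m jog '[{"dx":1,"dy":1,"dz":0,"ax":0,"ay":0,"az":0},{"dx":1,"dy":1,"dz":0,"ax":0,"ay":0,"az":0}]'
python3 -m jog '[{"dx":1,"dy":1,"dz":0,"ax":0,"ay":0,"az":0},{"dx":1,"dy":1,"dz":0,"ax":0,"ay":0,"az":0}]'
python3 -c "
from tray import *;import goto
goto.go(*slot(1,2,0,0),42,98.65)"
```

```text
time_s: 21.05
position: [0.5952, 0.0774, 0.0432]
tcp_rot: [-179.9, 0.0, 98.7]
wrist_force: [-5.4, -0.6, 5.7]
opening: 0.046
time_s: 21.55
position: [0.5944, 0.0821, 0.0432]
tcp_rot: [-179.9, 0.1, 98.7]
wrist_force: [-1.5, -9.6, 3.4]
opening: 0.045
time_s: 21.8
position: [0.5944, 0.0821, 0.0433]
tcp_rot: [-179.8, 0.2, 98.7]
wrist_force: [-4.9, -9.1, 6.7]
opening: 0.051
time_s: 22.05
position: [0.5944, 0.0821, 0.0434]
tcp_rot: [-179.7, 0.2, 98.7]
wrist_force: [-6.2, -9.2, 6.5]
opening: 0.046
d [0.2 0.1 1.4] a [-0.005  0.004  0.001] dist 0.001 j6 -2.0 pos [594.4  82.1  43.4] yaw [-179.7    0.2   98.7] t 22.05
```

Snug. I'll release, then re-measure before taking the next dish.

```bash

python3 -m jog '[{"dx":0,"dy":0,"dz":0,"ax":0,"ay":0,"az":0},{"dx":0,"dy":0,"dz":0,"ax":0,"ay":0,"az":0},{"dx":0,"dy":0,"dz":0,"ax":0,"ay":0,"az":0},{"dx":0,"dy":0,"dz":-10,"ax":0,"ay":0,"az":0},{"dx":0,"dy":0,"dz":-50,"ax":0,"ay":0,"az":0},{"dx":0,"dy":0,"dz":-100,"ax":0,"ay":0,"az":0},{"dx":0,"dy":0,"dz":-120,"ax":0,"ay":0,"az":0},{"dx":0,"dy":0,"dz":-120,"ax":0,"ay":0,"az":0}]' -0.2
python3 - <<'E'
from chk import *
for d in (grab('top'),grab('side')):
    for o in dishes(d,[(.573,.3745),(.4387,.3615)]): print(o)
placed(grab('wrist'),[0,1]); grasp((438.7,361.5),26.4,6,130)
E
```

```text
time_s: 23.05
position: [0.5964, 0.083, 0.1658]
tcp_rot: [-180.0, 0.2, 98.7]
wrist_force: [0.4, 0.2, 0.2]
opening: 0.399
((array([572.8, 374.8]), array([58.8, 60.5]), 9.8), np.float64(49.4), 234)
((array([438.7, 361.8]), array([57.7, 60.2]), 26.3), np.float64(49.3), 220)
((array([574.3, 374.2]), array([60. , 62.9]), 10.9), np.float64(47.5), 311)
((array([438.7, 362. ]), array([60.9, 63.3]), 25.6), np.float64(47.5), 341)
slot 0 tray [25.9 68.1] [58.  72.4] ang 0.4499999999999993 66.8 3643
slot 1 tray [26.1 25. ] [57.7 74.1] ang 89.95 66.7 3449
grasp [415.  349.7] 116.4
d [ 291.2 -136.6   32.2] a [-0.008  0.003 -0.309] dist 0.323 j6 -2.0 pos [594.2  82.7 162.4] yaw [-179.6    0.2   98.7] t 23.2
d [ 291.6 -135.8  136.2] a [-0.008  0.003 -0.309] dist 0.349 j6 -2.0 pos [594.2  82.7 162.4] yaw [-179.6    0.2   98.7] t 23.2
```

```bash
python3 -m jog '[{"dx":50,"dy":-23,"dz":0,"ax":-0.008,"ay":0,"az":-0.05},{"dx":100,"dy":-46,"dz":0,"ax":-0.008,"ay":0,"az":-0.1},{"dx":150,"dy":-70,"dz":0,"ax":-0.008,"ay":0,"az":-0.2},{"dx":200,"dy":-94,"dz":10,"ax":-0.008,"ay":0,"az":-0.309},{"dx":250,"dy":-117,"dz":20,"ax":-0.008,"ay":0,"az":-0.309},{"dx":291,"dy":-136,"dz":32,"ax":-0.008,"ay":0,"az":-0.309},{"dx":291,"dy":-136,"dz":32,"ax":-0.008,"ay":0,"az":-0.309},{"dx":291,"dy":-136,"dz":70,"ax":-0.008,"ay":0,"az":-0.309},{"dx":291,"dy":-136,"dz":105,"ax":-0.008,"ay":0,"az":-0.309},{"dx":291,"dy":-136,"dz":128,"ax":-0.008,"ay":0,"az":-0.309},{"dx":291,"dy":-136,"dz":136,"ax":-0.008,"ay":0,"az":-0.309},{"dx":291,"dy":-136,"dz":136,"ax":-0.008,"ay":0,"az":-0.309}]' -0.1
python3 -m jog '[{"dx":0,"dy":0,"dz":0,"ax":0,"ay":0,"az":0},{"dx":0,"dy":0,"dz":0,"ax":0,"ay":0,"az":0},{"dx":0,"dy":0,"dz":0,"ax":0,"ay":0,"az":0},{"dx":0,"dy":0,"dz":0,"ax":0,"ay":0,"az":0},{"dx":0,"dy":0,"dz":0,"ax":0,"ay":0,"az":0},{"dx":0,"dy":0,"dz":0,"ax":0,"ay":0,"az":0}]' -1
python3 -m jog '[{"dx":0,"dy":0,"dz":-20,"ax":0,"ay":0,"az":0},{"dx":0,"dy":0,"dz":-60,"ax":0,"ay":0,"az":0},{"dx":0,"dy":0,"dz":-100,"ax":0,"ay":0,"az":0},{"dx":0,"dy":0,"dz":-130,"ax":0,"ay":0,"az":0},{"dx":0,"dy":0,"dz":-130,"ax":0,"ay":0,"az":0}]' -1
python3 held.py; python3 - <<'E'
from chk import *
from tray import slot
go(*slot(2,2,6,5),45,98.65)
for d in (grab('top'),grab('side')):
    for o in dishes(d,[(.573,.3745)]): print(o)
placed(d,[0,1])
E
```

```text
time_s: 24.7
position: [0.4149, 0.3484, 0.0257]
tcp_rot: [-179.9, 0.2, 116.4]
wrist_force: [-0.0, 0.6, -0.2]
opening: 0.452
time_s: 25.45
position: [0.4155, 0.3488, 0.0267]
tcp_rot: [180.0, 0.2, 116.4]
wrist_force: [-0.7, -1.2, 6.3]
opening: 0.048
time_s: 26.08
position: [0.4163, 0.3501, 0.1589]
tcp_rot: [179.7, 0.1, 116.4]
wrist_force: [0.2, -0.5, -3.2]
opening: 0.049
zhist [  33  225 5015 1482 1225 1113  997  897  757  766 4070  220    0]
held tool-frame rect (array([ 2.8, 24.9]), array([64.7, 59.6]), 89.7) rim z -25.8 7462 x [-25.   32.2] y [-6.  56.4]
d [-376.6   16.7  113.2] a [0.002 0.002 0.309] dist 0.394 j6 13.0 pos [415.5 349.3 157.2] yaw [1.799e+02 1.000e-01 1.164e+02] t 26.12
((array([572.5, 374.7]), array([58.5, 60.2]), 9.7), np.float64(49.4), 236)
((array([574.2, 374.1]), array([59. , 63.9]), 10.9), np.float64(47.5), 309)
slot 0 tray [26.7 68.8] [59.7 70.2] ang 0.5499999999999989 65.7 403
slot 1 tray [26.6 23.9] [58.9 75.2] ang 0.15000000000000036 65.6 443
```

```bash
python3 -m jog '[{"dx":-50,"dy":2,"dz":0,"ax":0,"ay":0,"az":0.05},{"dx":-100,"dy":4,"dz":0,"ax":0,"ay":0,"az":0.1},{"dx":-150,"dy":6,"dz":0,"ax":0,"ay":0,"az":0.15},{"dx":-200,"dy":8,"dz":0,"ax":0,"ay":0,"az":0.2},{"dx":-250,"dy":10,"dz":0,"ax":0,"ay":0,"az":0.25},{"dx":-300,"dy":12,"dz":0,"ax":0,"ay":0,"az":0.309},{"dx":-350,"dy":14,"dz":0,"ax":0,"ay":0,"az":0.309},{"dx":-378,"dy":16.5,"dz":10,"ax":0,"ay":0,"az":0.309},{"dx":-378,"dy":16.5,"dz":20,"ax":0,"ay":0,"az":0.309},{"dx":-378,"dy":16.5,"dz":55,"ax":0,"ay":0,"az":0.309},{"dx":-378,"dy":16.5,"dz":85,"ax":0,"ay":0,"az":0.309},{"dx":-378,"dy":16.5,"dz":104,"ax":0,"ay":0,"az":0.309},{"dx":-378,"dy":16.5,"dz":111,"ax":0,"ay":0,"az":0.309},{"dx":-378,"dy":16.5,"dz":114,"ax":0,"ay":0,"az":0.309},{"dx":-378,"dy":16.5,"dz":114,"ax":0,"ay":0,"az":0.309}]' -1
python3 -m jog '[{"dx":0,"dy":0,"dz":1.5,"ax":0,"ay":0,"az":0},{"dx":0,"dy":0,"dz":1.5,"ax":0,"ay":0,"az":0}]'
python3 -c "
from tray import *;import goto
goto.go(*slot(2,3,0,0),43,98.65)"
```

```text
time_s: 28.1
position: [0.5977, 0.0168, 0.0434]
tcp_rot: [180.0, 0.2, 98.7]
wrist_force: [0.0, 1.0, -2.0]
opening: 0.047
time_s: 28.35
position: [0.5982, 0.0168, 0.0425]
tcp_rot: [179.9, 0.2, 98.7]
wrist_force: [0.1, -0.7, -1.1]
opening: 0.049
d [ 6.3  6.2 -0.5] a [0.002 0.004 0.   ] dist 0.009 j6 -8.0 pos [598.2  16.8  42.5] yaw [179.9   0.2  98.7] t 28.35
```

```bash
python3 -m jog '[{"dx":0,"dy":0,"dz":1,"ax":0,"ay":0,"az":0},{"dx":0,"dy":0,"dz":1,"ax":0,"ay":0,"az":0}]'
python3 -m jog '[{"dx":0,"dy":0,"dz":0.7,"ax":0,"ay":0,"az":0},{"dx":0,"dy":0,"dz":0.7,"ax":0,"ay":0,"az":0}]'
python3 -m jog '[{"dx":0,"dy":2,"dz":0,"ax":0,"ay":0,"az":0},{"dx":0,"dy":4,"dz":0,"ax":0,"ay":0,"az":0},{"dx":0,"dy":6,"dz":0,"ax":0,"ay":0,"az":0},{"dx":0,"dy":7,"dz":0,"ax":0,"ay":0,"az":0},{"dx":0,"dy":7,"dz":0,"ax":0,"ay":0,"az":0}]'
python3 -m jog '[{"dx":2,"dy":0,"dz":0,"ax":0,"ay":0,"az":0},{"dx":4,"dy":0,"dz":0,"ax":0,"ay":0,"az":0},{"dx":6,"dy":0,"dz":0,"ax":0,"ay":0,"az":0},{"dx":7,"dy":0,"dz":0,"ax":0,"ay":0,"az":0}]'
python3 -m jog '[{"dx":1,"dy":1,"dz":0,"ax":0,"ay":0,"az":0},{"dx":1,"dy":1,"dz":0,"ax":0,"ay":0,"az":0}]'
python3 -m jog '[{"dx":1,"dy":1,"dz":0,"ax":0,"ay":0,"az":0},{"dx":1,"dy":1,"dz":0,"ax":0,"ay":0,"az":0}]'
python3 -c "
from tray import *;import goto
goto.go(*slot(2,3,0,0),42,98.65)"
```

```text
time_s: 28.6
position: [0.5982, 0.0168, 0.0425]
tcp_rot: [179.9, 0.2, 98.7]
wrist_force: [-3.1, 0.1, 7.4]
opening: 0.05
time_s: 28.85
position: [0.5983, 0.0168, 0.0425]
tcp_rot: [179.9, 0.2, 98.7]
wrist_force: [-3.5, 0.0, 7.6]
opening: 0.049
time_s: 29.48
position: [0.6043, 0.0177, 0.0425]
tcp_rot: [-180.0, 0.2, 98.7]
wrist_force: [-3.9, -0.8, 4.5]
opening: 0.048
time_s: 29.98
position: [0.6033, 0.0239, 0.0425]
tcp_rot: [-180.0, 0.3, 98.7]
wrist_force: [-2.0, -9.6, 3.9]
opening: 0.047
time_s: 30.22
position: [0.6033, 0.0239, 0.0425]
tcp_rot: [-179.9, 0.3, 98.7]
wrist_force: [-5.3, -8.9, 6.2]
opening: 0.052
time_s: 30.48
position: [0.6033, 0.0239, 0.0426]
tcp_rot: [-179.8, 0.4, 98.7]
wrist_force: [-6.3, -9.3, 6.5]
opening: 0.048
d [0.1 0.1 0.6] a [-0.004  0.007  0.001] dist 0.001 j6 -7.0 pos [603.3  23.9  42.6] yaw [-179.8    0.4   98.7] t 30.48
```

```bash

python3 -m jog '[{"dx":0,"dy":0,"dz":0,"ax":0,"ay":0,"az":0},{"dx":0,"dy":0,"dz":0,"ax":0,"ay":0,"az":0},{"dx":0,"dy":0,"dz":0,"ax":0,"ay":0,"az":0},{"dx":0,"dy":0,"dz":-10,"ax":0,"ay":0,"az":0},{"dx":0,"dy":0,"dz":-50,"ax":0,"ay":0,"az":0},{"dx":0,"dy":0,"dz":-100,"ax":0,"ay":0,"az":0},{"dx":0,"dy":0,"dz":-120,"ax":0,"ay":0,"az":0},{"dx":0,"dy":0,"dz":-120,"ax":0,"ay":0,"az":0}]' -0.2
python3 - <<'E'
from chk import *
for d in (grab('top'),grab('side')):
    for o in dishes(d,[(.573,.3745)]): print(o)
placed(d,[0,1,2]); placed(grab('wrist'),[0,1,2]); grasp((573.5,374.4),10,6,140)
E
```

```text
time_s: 31.48
position: [0.6051, 0.025, 0.165]
tcp_rot: [180.0, 0.4, 98.7]
wrist_force: [-0.1, 0.4, -1.0]
opening: 0.4
((array([572.7, 374.5]), array([58.5, 59.9]), 9.2), np.float64(49.6), 227)
((array([574.5, 374.8]), array([59.9, 64.8]), 10.2), np.float64(47.4), 316)
slot 0 tray [ 3.3 68.4] [12.9 67.2] ang 89.35 65.6 120
slot 1 tray [27.1 18.3] [59.3 85.3] ang 0.25 65.9 368
slot 2 tray [ 27.  -34.2] [59.2 75.4] ang 89.55 65.8 467
slot 0 tray [26.1 64.3] [58.5 64.3] ang 89.75 66.7 3449
slot 1 tray [25.9 18.1] [58.5 88. ] ang 89.75 66.8 4798
slot 2 tray [ 26.1 -32.9] [57.9 74. ] ang 89.95 66.7 3506
grasp [547.4 369.8] 100
d [349.5  -2.6  19.2] a [-0.006  0.007 -0.023] dist 0.35 j6 -7.0 pos [602.9  24.8 161.6] yaw [-179.7    0.4   98.7] t 31.62
d [350.3  -1.9 133.2] a [-0.006  0.007 -0.023] dist 0.375 j6 -7.0 pos [602.9  24.8 161.6] yaw [-179.7    0.4   98.7] t 31.62
```

```bash
python3 -m jog '[{"dx":50,"dy":0,"dz":0,"ax":-0.006,"ay":0.007,"az":-0.023},{"dx":100,"dy":0,"dz":0,"ax":-0.006,"ay":0.007,"az":-0.023},{"dx":150,"dy":-1,"dz":0,"ax":-0.006,"ay":0.007,"az":-0.023},{"dx":200,"dy":-1,"dz":0,"ax":-0.006,"ay":0.007,"az":-0.023},{"dx":250,"dy":-1,"dz":0,"ax":-0.006,"ay":0.007,"az":-0.023},{"dx":300,"dy":-2,"dz":10,"ax":-0.006,"ay":0.007,"az":-0.023},{"dx":350,"dy":-2,"dz":20,"ax":-0.006,"ay":0.007,"az":-0.023},{"dx":350,"dy":-2,"dz":30,"ax":-0.006,"ay":0.007,"az":-0.023},{"dx":350,"dy":-2,"dz":70,"ax":-0.006,"ay":0.007,"az":-0.023},{"dx":350,"dy":-2,"dz":105,"ax":-0.006,"ay":0.007,"az":-0.023},{"dx":350,"dy":-2,"dz":125,"ax":-0.006,"ay":0.007,"az":-0.023},{"dx":350,"dy":-2,"dz":133,"ax":-0.006,"ay":0.007,"az":-0.023},{"dx":350,"dy":-2,"dz":133,"ax":-0.006,"ay":0.007,"az":-0.023}]' -0.1
python3 -m jog '[{"dx":0,"dy":0,"dz":0,"ax":0,"ay":0,"az":0},{"dx":0,"dy":0,"dz":0,"ax":0,"ay":0,"az":0},{"dx":0,"dy":0,"dz":0,"ax":0,"ay":0,"az":0},{"dx":0,"dy":0,"dz":0,"ax":0,"ay":0,"az":0},{"dx":0,"dy":0,"dz":0,"ax":0,"ay":0,"az":0},{"dx":0,"dy":0,"dz":0,"ax":0,"ay":0,"az":0}]' -1
python3 -m jog '[{"dx":0,"dy":0,"dz":-20,"ax":0,"ay":0,"az":0},{"dx":0,"dy":0,"dz":-60,"ax":0,"ay":0,"az":0},{"dx":0,"dy":0,"dz":-100,"ax":0,"ay":0,"az":0},{"dx":0,"dy":0,"dz":-130,"ax":0,"ay":0,"az":0},{"dx":0,"dy":0,"dz":-130,"ax":0,"ay":0,"az":0}]' -1
python3 held.py; python3 - <<'E'
from chk import *
from tray import slot
go(*slot(3,2,6,5),45,98.65)
placed(grab('side'),[0,1,2]);placed(grab('top'),[0,1,2])
E
```

```text
time_s: 33.25
position: [0.5476, 0.3692, 0.0261]
tcp_rot: [-180.0, -0.0, 100.0]
wrist_force: [0.6, 0.3, -0.0]
opening: 0.448
time_s: 34.0
position: [0.5484, 0.3697, 0.0275]
tcp_rot: [179.9, -0.0, 100.0]
wrist_force: [-0.7, -1.8, 6.9]
opening: 0.049
time_s: 34.62
position: [0.5496, 0.3706, 0.1612]
tcp_rot: [179.6, -0.2, 100.0]
wrist_force: [-0.3, -0.0, -2.5]
opening: 0.045
zhist [  35  217 4533 1734 1231 1093 1006  879  726  721 4014  188    0]
held tool-frame rect (array([ 2.2, 24.8]), array([64.6, 59.5]), 89.7) rim z -25.5 7226 x [-25.6  31.5] y [-6.2 56.4]
d [-412.2  -13.9  113.2] a [ 0.004 -0.002  0.024] dist 0.428 j6 23.0 pos [548.5 369.9 159. ] yaw [ 1.798e+02 -1.000e-01  1.000e+02] t 34.67
slot 0 tray [26.8 68.4] [59.9 71.3] ang 0.75 65.3 411
slot 1 tray [26.7 17.4] [59.3 86.8] ang 0.15000000000000036 65.7 510
slot 2 tray [ 26.7 -34.9] [59.1 75.4] ang 89.85 65.7 471
slot 0 tray [25.1 67.2] [59.1 70.3] ang 89.75 65.9 254
slot 1 tray [25.1 17.8] [59.1 85.9] ang 89.95 65.9 323
slot 2 tray [ 25.2 -33.2] [58.5 72.9] ang 0.75 65.8 266
```

```bash
python3 -m jog '[{"dx":-50,"dy":-2,"dz":0,"ax":0,"ay":0,"az":0.024},{"dx":-100,"dy":-3,"dz":0,"ax":0,"ay":0,"az":0.024},{"dx":-150,"dy":-5,"dz":0,"ax":0,"ay":0,"az":0.024},{"dx":-200,"dy":-7,"dz":0,"ax":0,"ay":0,"az":0.024},{"dx":-250,"dy":-9,"dz":0,"ax":0,"ay":0,"az":0.024},{"dx":-300,"dy":-10,"dz":0,"ax":0,"ay":0,"az":0.024},{"dx":-350,"dy":-12,"dz":0,"ax":0,"ay":0,"az":0.024},{"dx":-400,"dy":-14,"dz":0,"ax":0,"ay":0,"az":0.024},{"dx":-413,"dy":-14,"dz":10,"ax":0,"ay":0,"az":0.024},{"dx":-413,"dy":-14,"dz":20,"ax":0,"ay":0,"az":0.024},{"dx":-413,"dy":-14,"dz":55,"ax":0,"ay":0,"az":0.024},{"dx":-413,"dy":-14,"dz":85,"ax":0,"ay":0,"az":0.024},{"dx":-413,"dy":-14,"dz":104,"ax":0,"ay":0,"az":0.024},{"dx":-413,"dy":-14,"dz":111,"ax":0,"ay":0,"az":0.024},{"dx":-413,"dy":-14,"dz":114.5,"ax":0,"ay":0,"az":0.024},{"dx":-413,"dy":-14,"dz":114.5,"ax":0,"ay":0,"az":0.024}]' -1
python3 -m jog '[{"dx":0,"dy":0,"dz":1.5,"ax":0,"ay":0,"az":0},{"dx":0,"dy":0,"dz":1.5,"ax":0,"ay":0,"az":0}]'
python3 -m jog '[{"dx":0,"dy":0,"dz":0.7,"ax":0,"ay":0,"az":0},{"dx":0,"dy":0,"dz":0.7,"ax":0,"ay":0,"az":0}]'
python3 -c "
from tray import *;import goto
goto.go(*slot(3,2.5,0,0),42,98.65)"
```

```text
time_s: 36.78
position: [0.6057, -0.0396, 0.0433]
tcp_rot: [179.9, 0.0, 98.6]
wrist_force: [-2.4, 2.5, 3.5]
opening: 0.048
time_s: 37.02
position: [0.6058, -0.0396, 0.0433]
tcp_rot: [179.9, 0.0, 98.7]
wrist_force: [-5.0, -0.4, 9.8]
opening: 0.047
time_s: 37.28
position: [0.6066, -0.0396, 0.0433]
tcp_rot: [179.8, 0.0, 98.7]
wrist_force: [-0.8, -0.1, 3.6]
opening: 0.05
d [5.9 6.4 1.3] a [0.003 0.001 0.   ] dist 0.009 j6 -14.0 pos [606.6 -39.6  43.3] yaw [179.8   0.   98.7] t 37.27
```

```bash
python3 -m jog '[{"dx":0,"dy":2,"dz":0,"ax":0,"ay":0,"az":0},{"dx":0,"dy":4,"dz":0,"ax":0,"ay":0,"az":0},{"dx":0,"dy":6,"dz":0,"ax":0,"ay":0,"az":0},{"dx":0,"dy":7,"dz":0,"ax":0,"ay":0,"az":0},{"dx":0,"dy":7.5,"dz":0,"ax":0,"ay":0,"az":0}]'
python3 -m jog '[{"dx":2,"dy":0,"dz":0,"ax":0,"ay":0,"az":0},{"dx":4,"dy":0,"dz":0,"ax":0,"ay":0,"az":0},{"dx":6,"dy":0,"dz":0,"ax":0,"ay":0,"az":0},{"dx":7,"dy":0,"dz":0,"ax":0,"ay":0,"az":0}]'
python3 -m jog '[{"dx":1,"dy":1,"dz":0,"ax":0,"ay":0,"az":0},{"dx":1,"dy":1,"dz":0,"ax":0,"ay":0,"az":0}]'
python3 -m jog '[{"dx":1,"dy":1,"dz":0,"ax":0,"ay":0,"az":0},{"dx":1,"dy":1,"dz":0,"ax":0,"ay":0,"az":0}]'
python3 -c "
from tray import *;import goto
goto.go(*slot(3,2.5,0,0),42,98.65)"
python3 -m jog '[{"dx":0,"dy":0,"dz":0,"ax":0,"ay":0,"az":0},{"dx":0,"dy":0,"dz":0,"ax":0,"ay":0,"az":0},{"dx":0,"dy":0,"dz":0,"ax":0,"ay":0,"az":0},{"dx":0,"dy":0,"dz":-10,"ax":0,"ay":0,"az":0},{"dx":0,"dy":0,"dz":-50,"ax":0,"ay":0,"az":0},{"dx":0,"dy":0,"dz":-100,"ax":0,"ay":0,"az":0},{"dx":0,"dy":0,"dz":-160,"ax":0,"ay":0,"az":0},{"dx":0,"dy":0,"dz":-190,"ax":0,"ay":0,"az":0},{"dx":0,"dy":0,"dz":-190,"ax":0,"ay":0,"az":0}]' -0.2
python3 - <<'E'
from chk import *
w=grab('wrist','row1.png'); placed(w,[0,1,2,3])
for d in (grab('top'),grab('side')): placed(d,[0,1,2,3])
E
```

```text
time_s: 37.9
position: [0.6129, -0.0386, 0.0433]
tcp_rot: [180.0, 0.0, 98.7]
wrist_force: [-6.9, -1.1, 6.8]
opening: 0.047
time_s: 38.4
position: [0.6119, -0.0324, 0.0434]
tcp_rot: [180.0, 0.1, 98.7]
wrist_force: [-1.7, -9.9, 1.4]
opening: 0.046
time_s: 38.65
position: [0.612, -0.0325, 0.0433]
tcp_rot: [-179.9, 0.1, 98.7]
wrist_force: [-5.9, -10.0, 4.6]
opening: 0.05
time_s: 38.9
position: [0.6119, -0.0325, 0.0434]
tcp_rot: [-179.8, 0.2, 98.7]
wrist_force: [-5.9, -9.2, 5.2]
opening: 0.05
d [-0.4  0.1  1.4] a [-0.003  0.004  0.001] dist 0.001 j6 -12.0 pos [611.9 -32.5  43.4] yaw [-179.8    0.2   98.7] t 38.9
time_s: 40.02
position: [0.6142, -0.0317, 0.2372]
tcp_rot: [179.8, 0.3, 98.7]
wrist_force: [0.4, 0.5, -0.5]
opening: 0.397
slot 0 tray [26.3 45. ] [58.5 25.5] ang 89.75 66.7 1511
slot 1 tray [26.1 16.1] [58.5 83.6] ang 89.65 66.8 3271
slot 2 tray [ 25.4 -39.3] [92.5 67.9] ang 80.44999999999999 66.9 2657
slot 3 tray [ 20.1 -91. ] [69.4 72.8] ang 89.95 66.7 1997
slot 0 tray [24.9 67.4] [58.9 70.3] ang 89.55 65.6 255
slot 1 tray [24.8 17.9] [58.6 85.5] ang 89.65 65.6 326
slot 2 tray [ 23.8 -38.9] [65.3 90.5] ang 82.65 65.7 327
slot 3 tray [ 18.3 -77.4] [66.1 54.1] ang 82.35 65.8 180
slot 0 tray [26.6 69.4] [58.8 69.2] ang 0.9499999999999993 65.4 329
slot 1 tray [24.4 17.3] [54.8 86. ] ang 1.1500000000000004 65.8 386
slot 2 tray [ 25.3 -40.7] [65.2 88.4] ang 82.75 65.8 513
slot 3 tray [ 19.2 -92.4] [69.6 74. ] ang 88.85 65.7 506
```

View pics/row1.png

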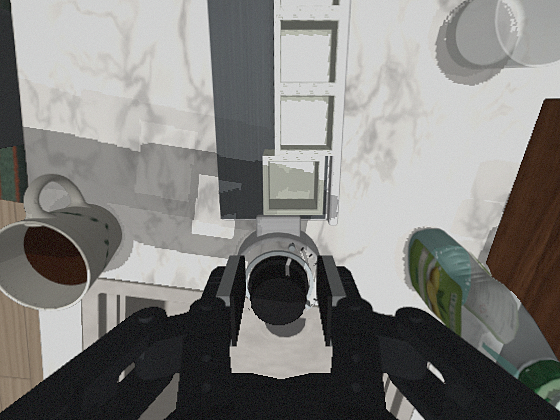

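The last dish now stands about 11 mm off the rail: in the picture it spans roughly (263–323, 152–215), left of its neighbours. It was either knocked or dragged as I released it. I'll measure it precisely and regrip.

```bash
cat > d3.py <<'E'
from chk import *
from tray import *
def d3():
    d=grab('wrist'); C=cloud(d).reshape(-1,3); T=(C[:,:2]*1000-O)@R; z=C[:,2]
    m=(z>.060)&(z<.072); P=T[m]
    for lo,hi in [(-125,-75),(-65,-15)]:
        q=P[(P[:,1]>lo)&(P[:,1]<hi)&(P[:,0]>-35)&(P[:,0]<60)]
        ys=np.arange(lo+3,hi-3,5); f=[np.percentile(q[abs(q[:,1]-y)<2.5,0],2) for y in ys]; b=[np.percentile(q[abs(q[:,1]-y)<2.5,0],98) for y in ys]
        print('front x vs y slope',np.polyfit(ys,f,1).round(3),np.mean(f).round(1),'back',np.mean(b).round(1))
    q=P[(P[:,0]>-30)&(P[:,0]<60)&(P[:,1]>-160)]; print('right end',np.percentile(q[:,1],.5))
    go(*w(-12.1,-98),120,98.65); go(*w(-12.1,-98),42,98.65)
if __name__=='__main__': d3()
E
python3 d3.py
```

```text
front x vs y slope [ -0.    -14.136] -14.1 back 43.0
front x vs y slope [ 1.000e-03 -2.754e+00] -2.8 back 54.5
right end -127.42527874976663
d [  1.5 -10.6 112. ] a [-0.006  0.003  0.001] dist 0.113 j6 -13.0 pos [611.4 -31.6 232. ] yaw [-179.7    0.2   98.7] t 40.23
d [  1.8 -10.1 190. ] a [-0.006  0.003  0.001] dist 0.19 j6 -13.0 pos [611.4 -31.6 232. ] yaw [-179.7    0.2   98.7] t 40.23
```

```bash
python3 -m jog '[{"dx":1.7,"dy":-10.3,"dz":50,"ax":-0.006,"ay":0.003,"az":0},{"dx":1.7,"dy":-10.3,"dz":100,"ax":-0.006,"ay":0.003,"az":0},{"dx":1.7,"dy":-10.3,"dz":130,"ax":-0.006,"ay":0.003,"az":0},{"dx":1.7,"dy":-10.3,"dz":165,"ax":-0.006,"ay":0.003,"az":0},{"dx":1.7,"dy":-10.3,"dz":185,"ax":-0.006,"ay":0.003,"az":0},{"dx":1.7,"dy":-10.3,"dz":189,"ax":-0.006,"ay":0.003,"az":0},{"dx":1.7,"dy":-10.3,"dz":189,"ax":-0.006,"ay":0.003,"az":0}]' -0.2
python3 -m jog '[{"dx":0,"dy":0,"dz":0,"ax":0,"ay":0,"az":0},{"dx":0,"dy":0,"dz":0,"ax":0,"ay":0,"az":0},{"dx":0,"dy":0,"dz":0,"ax":0,"ay":0,"az":0},{"dx":0,"dy":0,"dz":0,"ax":0,"ay":0,"az":0},{"dx":0,"dy":0,"dz":0,"ax":0,"ay":0,"az":0}]' -1
python3 -m jog '[{"dx":0,"dy":3,"dz":0,"ax":0,"ay":0,"az":0},{"dx":0,"dy":6,"dz":0,"ax":0,"ay":0,"az":0},{"dx":0,"dy":9,"dz":0,"ax":0,"ay":0,"az":0},{"dx":0,"dy":11,"dz":0,"ax":0,"ay":0,"az":0},{"dx":0,"dy":12.5,"dz":0,"ax":0,"ay":0,"az":0},{"dx":0,"dy":12.5,"dz":0,"ax":0,"ay":0,"az":0}]'
python3 -m jog '[{"dx":1,"dy":1,"dz":0,"ax":0,"ay":0,"az":0},{"dx":1,"dy":1,"dz":0,"ax":0,"ay":0,"az":0}]'
python3 -m jog '[{"dx":1,"dy":1,"dz":0,"ax":0,"ay":0,"az":0},{"dx":1,"dy":1,"dz":0,"ax":0,"ay":0,"az":0}]'
python3 -m jog '[{"dx":0,"dy":0,"dz":0,"ax":0,"ay":0,"az":0},{"dx":0,"dy":0,"dz":0,"ax":0,"ay":0,"az":0},{"dx":0,"dy":0,"dz":0,"ax":0,"ay":0,"az":0}]' -0.2
python3 -c "
from tray import *;import goto
goto.go(*slot(3,2.5,0,0),42,98.65)"
```

```text
time_s: 41.1
position: [0.6004, -0.0322, 0.0433]
tcp_rot: [180.0, 0.0, 98.7]
wrist_force: [-0.6, 0.7, -0.1]
opening: 0.401
time_s: 41.72
position: [0.6013, -0.0323, 0.0447]
tcp_rot: [179.8, 0.0, 98.7]
wrist_force: [-0.5, 0.4, 5.9]
opening: 0.05
time_s: 42.48
position: [0.6117, -0.0307, 0.0447]
tcp_rot: [-179.9, 0.0, 98.7]
wrist_force: [-9.9, -2.7, 9.3]
opening: 0.043
time_s: 42.72
position: [0.6116, -0.0306, 0.0447]
tcp_rot: [-179.8, 0.1, 98.7]
wrist_force: [-5.5, -5.8, 4.4]
opening: 0.052
time_s: 42.98
position: [0.6116, -0.0306, 0.0447]
tcp_rot: [-179.7, 0.1, 98.7]
wrist_force: [-6.3, -7.1, 5.1]
opening: 0.049
time_s: 43.35
position: [0.6119, -0.0304, 0.0447]
tcp_rot: [-179.7, 0.1, 98.7]
wrist_force: [0.3, -0.8, -0.5]
opening: 0.398
d [-2.4 -0.3  2.7] a [-0.005  0.002  0.001] dist 0.004 j6 -12.0 pos [611.9 -30.4  44.7] yaw [-1.797e+02  1.000e-01  9.870e+01] t 43.35
```

```bash
python3 -m jog '[{"dx":0,"dy":0,"dz":-15,"ax":0,"ay":0,"az":0},{"dx":0,"dy":0,"dz":-40,"ax":0,"ay":0,"az":0},{"dx":0,"dy":0,"dz":-90,"ax":0,"ay":0,"az":0},{"dx":0,"dy":0,"dz":-150,"ax":0,"ay":0,"az":0},{"dx":0,"dy":0,"dz":-190,"ax":0,"ay":0,"az":0},{"dx":0,"dy":0,"dz":-190,"ax":0,"ay":0,"az":0}]' -0.2
python3 d3.py
python3 - <<'E'
from chk import *
placed(grab('side'),[0,1,2,3])
E
```

```text
time_s: 44.1
position: [0.6152, -0.0299, 0.2399]
tcp_rot: [179.8, 0.2, 98.7]
wrist_force: [-0.2, -0.7, -0.6]
opening: 0.403
front x vs y slope [-0.008 -3.215] -2.4 back 54.4
front x vs y slope [-0.025 -3.678] -2.6 back 54.4
right end -127.04719675827336
d [ 1.000e-01 -1.370e+01  1.173e+02] a [-0.     0.003  0.002] dist 0.118 j6 -12.0 pos [613.7 -29.8 237.3] yaw [-180.     0.2   98.7] t 44.15
d [  0.4 -13.6 195.3] a [-0.     0.003  0.002] dist 0.196 j6 -12.0 pos [613.7 -29.8 237.3] yaw [-180.     0.2   98.7] t 44.15
slot 0 tray [26.9 68.4] [59.4 69.8] ang 0.5499999999999989 65.5 375
slot 1 tray [25.6 17.9] [58.5 85.1] ang 1.8499999999999996 65.6 463
slot 2 tray [ 26.  -40.4] [60.5 85.7] ang 87.05 65.8 527
slot 3 tray [ 25.3 -91.7] [59.9 74.5] ang 0.75 65.7 500
```

```bash
python3 goto.py 629.2 -143.5 240 86
python3 -m jog '[{"dx":-50,"dy":0,"dz":0,"ax":0,"ay":0,"az":0.05},{"dx":-90,"dy":0,"dz":0,"ax":0,"ay":0,"az":0.12},{"dx":-115,"dy":-2,"dz":-2,"ax":0,"ay":0.003,"az":0.222},{"dx":-115,"dy":-2,"dz":-2,"ax":0,"ay":0.003,"az":0.222},{"dx":-115,"dy":-2,"dz":-2,"ax":0,"ay":0.003,"az":0.222},{"dx":-115,"dy":-2,"dz":-2,"ax":0,"ay":0.003,"az":0.222}]' 1
python3 - <<'E'
from chk import *
from tray import *
for n in ('top','side'):
    d=grab(n); C=cloud(d).reshape(-1,3); T=(C[:,:2]*1000-O)@R; m=(C[:,2]>.055)&(C[:,2]<.075)&(T[:,0]>-30)&(T[:,0]<65)&(T[:,1]>-150)&(T[:,1]<115); P=T[m]
    print(n,'y ends',np.percentile(P[:,1],[.5,99.5]).round(1))
    for k in range(4):
        c=76-58*k; q=P[abs(P[:,1]-c)<24]; f=[np.percentile(q[abs(q[:,1]-c-o)<4,0],[3,97]) for o in (-18,-9,0,9,18)]
        print(k,np.round(f,1).T.tolist())
d=grab('wrist'); np.savez('w4.npz',**d); d3=cloud(d)
m=(d['frame'].max(2)<75)&(abs(d3[...,2]-.088)<.006); P=d3[m]; P=P[np.hypot(P[:,0]-.629,P[:,1]+.144)<.04]
print('dial',cv2.minEnclosingCircle(P[:,:2].astype(np.float32)*1000))
a=cv2.resize(d['frame'][114:234,199:359],None,fx=4,fy=4,interpolation=cv2.INTER_CUBIC)[:,:,::-1]
cv2.imwrite('pics/dial3.png',a)
import goto; goto.go(629.2,-143.5,75,86)
E
```

```text
d [-114.9   -1.    -4.3] a [-0.003  0.003  0.222] dist 0.115 j6 -12.0 pos [612.7 -29.8 235.5] yaw [-1.798e+02  1.000e-01  9.870e+01] t 44.2
time_s: 44.95
position: [0.6278, -0.1426, 0.2371]
tcp_rot: [-179.7, -0.0, 86.1]
wrist_force: [-0.6, -0.8, -0.6]
opening: 1.002
top y ends [-127.4  101.9]
0 [[-4.3, -3.9, -4.3, -3.7, -4.0], [52.3, 53.6, 52.5, 52.8, 52.9]]
1 [[-4.4, -3.9, -4.0, -3.7, -3.7], [53.1, 53.2, 53.8, 52.5, 53.3]]
2 [[-3.6, -3.5, -3.5, -4.1, -3.1], [54.1, 52.7, 54.1, 53.2, 52.0]]
3 [[-3.4, -3.4, -3.8, -3.7, -3.7], [53.7, 53.7, 52.8, 54.3, 52.9]]
side y ends [-128.4  102.3]
0 [[-2.3, -2.6, -2.6, -2.5, -2.3], [55.6, 55.6, 55.5, 56.0, 53.2]]
1 [[-2.2, -2.0, -2.3, -2.3, -2.1], [55.3, 55.0, 55.3, 55.4, 54.1]]
2 [[-2.3, -2.3, -2.3, -2.3, -2.0], [51.5, 54.2, 55.1, 55.4, 55.2]]
3 [[-3.9, -4.3, -4.1, -3.8, -2.0], [1.3, 1.1, 1.0, 1.7, 14.9]]
dial ((629.3980102539062, -143.44081115722656), 29.03999900817871)
d [ -0.5   1.7 162.7] a [-0.004 -0.     0.002] dist 0.163 j6 -10.0 pos [ 628.2 -142.9  237.7] yaw [-179.8   -0.    86.1] t 45.1
```

View pics/dial3.png

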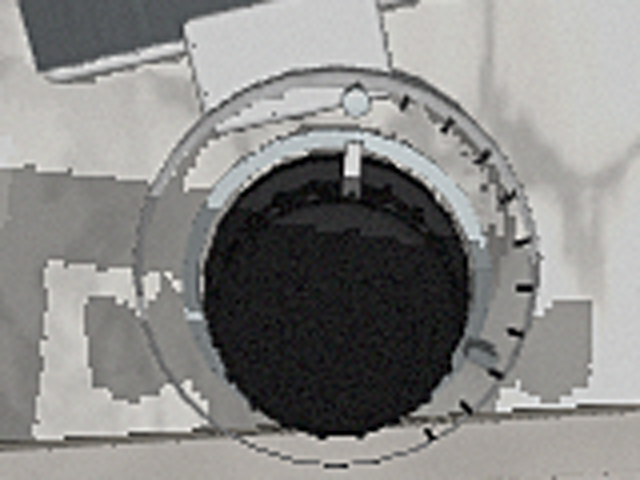

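```bash
python3 -m jog '[{"dx":-0.5,"dy":1.5,"dz":50,"ax":-0.004,"ay":0,"az":0},{"dx":-0.5,"dy":1.5,"dz":100,"ax":-0.004,"ay":0,"az":0},{"dx":-0.5,"dy":1.5,"dz":140,"ax":-0.004,"ay":0,"az":0},{"dx":-0.5,"dy":1.5,"dz":162,"ax":-0.004,"ay":0,"az":0},{"dx":-0.5,"dy":1.5,"dz":162,"ax":-0.004,"ay":0,"az":0}]' 1
python3 -m jog '[{"dx":0,"dy":0,"dz":0,"ax":0,"ay":0,"az":0},{"dx":0,"dy":0,"dz":0,"ax":0,"ay":0,"az":0},{"dx":0,"dy":0,"dz":0,"ax":0,"ay":0,"az":0},{"dx":0,"dy":0,"dz":0,"ax":0,"ay":0,"az":0},{"dx":0,"dy":0,"dz":0,"ax":0,"ay":0,"az":0},{"dx":0,"dy":0,"dz":0,"ax":0,"ay":0,"az":0}]' -1
python3 -m jog '[{"dx":0,"dy":0,"dz":0,"ax":0,"ay":0,"az":0.15},{"dx":0,"dy":0,"dz":0,"ax":0,"ay":0,"az":0.3},{"dx":0,"dy":0,"dz":0,"ax":0,"ay":0,"az":0.45},{"dx":0,"dy":0,"dz":0,"ax":0,"ay":0,"az":0.6},{"dx":0,"dy":0,"dz":0,"ax":0,"ay":0,"az":0.75},{"dx":0,"dy":0,"dz":0,"ax":0,"ay":0,"az":0.9},{"dx":0,"dy":0,"dz":0,"ax":0,"ay":0,"az":1.05},{"dx":0,"dy":0,"dz":0,"ax":0,"ay":0,"az":1.2},{"dx":0,"dy":0,"dz":0,"ax":0,"ay":0,"az":1.35},{"dx":0,"dy":0,"dz":0,"ax":0,"ay":0,"az":1.5},{"dx":0,"dy":0,"dz":0,"ax":0,"ay":0,"az":1.65},{"dx":0,"dy":0,"dz":0,"ax":0,"ay":0,"az":1.75},{"dx":0,"dy":0,"dz":0,"ax":0,"ay":0,"az":1.85},{"dx":0,"dy":0,"dz":0,"ax":0,"ay":0,"az":1.85},{"dx":0,"dy":0,"dz":0,"ax":0,"ay":0,"az":1.85},{"dx":0,"dy":0,"dz":0,"ax":0,"ay":0,"az":1.85}]' -1
python3 -m jog '[{"dx":0,"dy":0,"dz":0,"ax":0,"ay":0,"az":0},{"dx":0,"dy":0,"dz":0,"ax":0,"ay":0,"az":0},{"dx":0,"dy":0,"dz":0,"ax":0,"ay":0,"az":0},{"dx":0,"dy":0,"dz":0,"ax":0,"ay":0,"az":0},{"dx":0,"dy":0,"dz":-40,"ax":0,"ay":0,"az":0},{"dx":0,"dy":0,"dz":-90,"ax":0,"ay":0,"az":0},{"dx":0,"dy":0,"dz":-140,"ax":0,"ay":0,"az":0},{"dx":0,"dy":0,"dz":-140,"ax":0,"ay":0,"az":0},{"dx":0,"dy":0,"dz":-140,"ax":0,"ay":0,"az":0}]' 1
python3 - <<'E'
from h import *
d=grab('wrist'); np.savez('w5.npz',**d)
u,v=proj(d,[[.6292,-.1435,.06]])[0].astype(int); x0,y0=u-80,max(v-75,0); print(x0,y0)
c=cv2.resize(d['frame'][y0:y0+110,x0:x0+150],None,fx=5,fy=5,interpolation=cv2.INTER_CUBIC); cv2.imwrite('pics/dial4.png',c[:,:,::-1])
E
```

```text
time_s: 45.72
position: [0.6283, -0.143, 0.0744]
tcp_rot: [-179.9, -0.0, 86.1]
wrist_force: [-0.2, -0.1, -0.7]
opening: 0.994
time_s: 46.48
position: [0.6295, -0.1433, 0.0769]
tcp_rot: [179.9, -0.0, 86.1]
wrist_force: [-1.9, 0.9, 6.1]
opening: 0.623
time_s: 48.48
position: [0.6298, -0.1438, 0.0771]
tcp_rot: [180.0, -0.1, -19.8]
wrist_force: [2.3, -4.5, -9.1]
opening: 0.623
time_s: 49.6
position: [0.6292, -0.1435, 0.2169]
tcp_rot: [180.0, -0.1, -19.8]
wrist_force: [-1.0, 0.6, -0.3]
opening: 0.998
200 116
```

View pics/dial4.png

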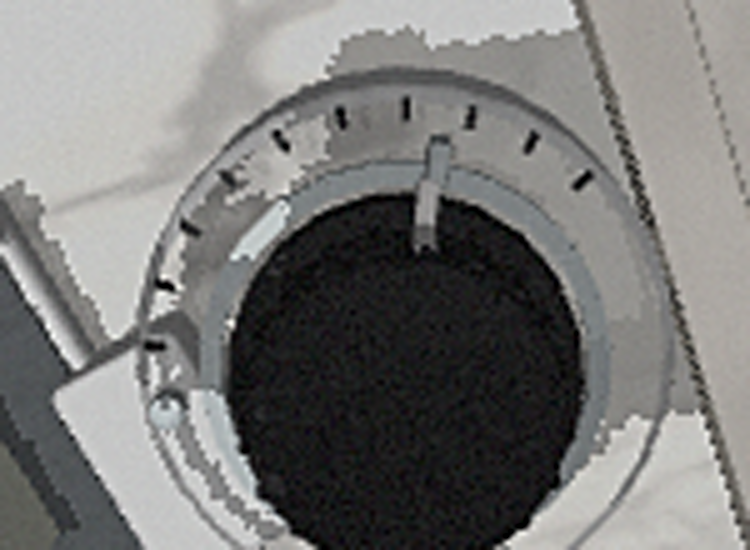

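```bash
python3 - <<'E'
from h import *
d=dict(np.load('w5.npz')); c=np.array([.6293,-.1435]); x0,y0=200,116
for n,px,z in [('fin top',(437,160),.061),('fin tip dark',(440,146),.055),('fin outer base',(440,139),.048),('ptr',(429,190),.060),('ptr2',(428,200),.06),('ptr front',(425,240),.06),('stud',(166,411),.055)]:
    p=onplane(d,(x0+(px[0]+.5)/5-.5,y0+(px[1]+.5)/5-.5),z)[0]; v=p[:2]-c; a=np.arctan2(v[1],v[0])-np.radians(8.65); print(n,np.hypot(*v).round(4),'angle',(1.25-a).round(3))
g=d['frame'][y0:y0+110,x0:x0+150].max(2)[26:52,78:96]
for r in g[::1]: print(' '.join('%3d'%v for v in r))
E
```

```text
fin top 0.0405 angle 1.883
fin tip dark 0.0423 angle 1.892
fin outer base 0.0427 angle 1.894
ptr 0.035 angle 1.865
ptr2 0.0332 angle 1.866
ptr front 0.0261 angle 1.88
stud 0.0455 angle 0.014
116 120 116 124 125 131 134 138 146 151 131 132 128 143 147 152 152 145
115 118 120 121 127 135 139 146  63  63  62  71 130 148 142 145 142 143
123 123 123 135 131 136 143 126  71  95  69  63 128 146 145 145 144 142
129 127 131 133 138 145 148  92 118 138 133 137  98 129 148 144 140 139
120 121 137 145 128 129 136  62 125 128 132 130 111 130 145 138 143 143
127 128 130 127 135 135 142  68 121 127 132 126 106 134 151 145 145 145
 94  97  95  97  93  99  97  61 127 133 136 129 135 130 135 134 132 130
138 132 134 135 136 138 139  84 130 139 139 118  98  90 110 117 133 133
130 132 129 135 133 134 116  86 132 133 138 111 132 134 139 115  96  75
137 133 133 133 133 134  92  95 132 131 132  92 132 133 136 128 131 140
136 130 132 140 137 107 135 145 136 125 133 111 136 133 129 132 135 134
127 127 127 132 123  88 145 149 155 148 108 117 134 134 131 131 133 126
 94 102  59  62  61  99 149 146 151 142 119 1
[... 262 characters left out ...]
 135 154 146 157  69  29  31  30  34   9  15  18   0
 31  35  33  33  22 146 150 155 159  39  16  34  23  36  31  34  21  33
 36  31  25  26  16 135 135 133 159  44  25  30  27  32  27  23  33  37
 32  43  33  28  42  83  79  78 102  29  26  39  35  25  31  32  28  29
 20   9  14  17  43  87  85  86  90  22  18  34  32  28  39  29  10  23
 27   7  26  15  45  93  86  87  94  39  26   5  15  28  37  24  24  26
 31  27  22   6  49  75  92  92  92  30  11  28  24  22  15  25   6  32
 25  12  25   8  38 119  29  15  91  55   7  16   9  22  19  19  18   9
 25  11  29   9  13  67  23  31  21  38  11  10  22  23  15  28  16  23
 22  16  18   6  18  19  10  13  19  15  22  16  14  18  18  30  17  15
```

Pointer at 1.87 rad and fin at about 1.89, so the 0.02 rad difference is well inside 0.08. One last check of the row, then I hand in.

```bash
python3 - <<'E'
from chk import *
from tray import *
d=grab('top','final.png'); C=cloud(d).reshape(-1,3); T=(C[:,:2]*1000-O)@R; m=(C[:,2]>.055)&(C[:,2]<.075)&(T[:,0]>-40)&(T[:,0]<65)&(T[:,1]>-150)&(T[:,1]<115); P=T[m]
print('y ends',np.percentile(P[:,1],[.5,99.5]).round(1))
for k in range(4):
    c=76-58*k; q=P[abs(P[:,1]-c)<24]; print(k,np.round([np.percentile(q[abs(q[:,1]-c-o)<4,0],[3,97]) for o in (-18,-9,0,9,18)],1).T.tolist())
s=grab('side'); a=s['frame'][130:370,150:470]; cv2.imwrite('pics/fin.png',cv2.resize(a,None,fx=2.4,fy=2.4,interpolation=cv2.INTER_CUBIC)[:,:,::-1])
E
```

```text
y ends [-127.1  101.9]
0 [[-4.3, -4.2, -4.3, -3.6, -4.2], [51.9, 54.0, 52.4, 52.8, 52.8]]
1 [[-4.2, -3.9, -4.5, -4.0, -3.7], [53.1, 53.1, 53.7, 52.2, 52.9]]
2 [[-3.7, -3.4, -3.4, -4.4, -3.8], [54.5, 52.9, 53.6, 52.9, 52.9]]
3 [[-3.2, -3.5, -3.0, -3.6, -3.7], [53.5, 53.9, 52.9, 54.1, 52.7]]
```

View pics/fin.png

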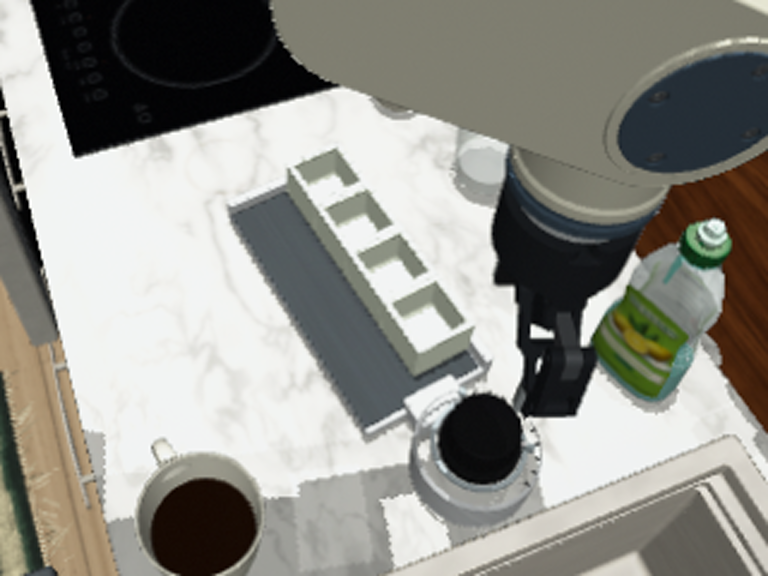

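The picture shows all four dishes in one straight row along the rail, from (325,180) to (430,330). The gripper is clear above the dial at (480,435).

```bash
python3 -c "
from station import ticket; print(ticket.hand_in())"
```

```text
the job is handed in; nothing more can be done
None
```

The job is handed in, at about 50 s of the 210 s allowed. I turned the dial to off, set all four dishes in a snug row against the back rail from the left end stop, and then turned the dial to the fin.

- **Fourth dish:** after its first placing it stood about 11 mm off the rail, still square. It was either knocked or dragged as I let go; I can't say which. I regripped it and pushed it back. The wrist and top cameras then showed it in line; it was in line in the side view before I moved to the dial.
- **Row at the last check (top camera):** the four fronts agree to about 1.5 mm. The right end is at y -127.1 mm against the expected -127. The left end read 101.9 mm where it should be 105; it read the same just before the dial turn, and I put it down to the edge of the depth picture. Pushed against the stop, the first dish stopped within 0.5 mm of where the geometry says it should.
- **Side camera disagreement:** just before the dial turn its numbers for the fourth dish were poor, because the arm hid part of it. In the final side picture the row looks straight and unbroken.
- **Dial:** the pointer measures about 1.87 rad and the fin about 1.89, a gap of about 0.02 against the 0.08 allowed. One earlier, darker view put the fin at 1.83, which would also be within limits.
- **Mug, small round dish and glass:** I never touched them, but I did not measure their positions again at the end.

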